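Get the tip cleaner out from behind the bottles

ROBOT

A 7-joint arm with a two-finger parallel gripper is mounted at the origin on the work surface. World frame = base frame: x ahead of the robot, y to its left, z up, the work surface at z = 0. Lengths are in m, angles in rad, forces in N, time in s.
With the tool pointing down it reaches from about 0.425 to 0.875 m from the base axis. Payload 4.7 kg.
Tool frame: the origin (TCP) lies between the finger pads; the fingertips stand 14 mm ahead of it and the grasp point (between the pads) lies 5 mm behind it; z points along the fingers, y is the line along which they close (so a half turn about z gives the same grasp; the last joint's range is limited). The gripper opens to 87 mm and grips with 3 to 60 N. Pads are 19 mm wide; open, the fingers measure 117 mm over their backs; the gripper's body (75 mm by 190 mm) begins 51 mm behind the grasp point.
Start: joints at [-1.248, 0.321, -0.07, 1.45, 0.023, 1.371, -0.057], TCP at [0.198, 0.619, 0.237] pointing down, gripper open.
Joint ranges: [-2.86, 2.86], [-0.3, 2.09], [-1.38, 1.24], [0.06, 2.45], [-1.56, 4.7], [0.09, 2.05], [-2.69, 2.69]. Speed limits (rad/s): [2.57, 2.57, 3.14, 3.14, 3.14, 3.14, 3.14].

INTERFACE

Orientations are given as a rotation vector (axis times angle).
In Python, from bench import ctrl gives the robot as it stands.
- The arm moves only by the tool step_arm, never from a script. Its argument "commands" is a list of rows, each an object with "travel": the shift along the tool's x, y, z in m, a list of three; "turn": the turn, a rotation vector about the tool's x, y, z in degrees, a list of three. A call has 1 to 5 rows; each row is the pose to reach, as a shift and turn from the pose commanded when the call began, along the tool's axes at that moment; what a row does not reach only later rows make up. A row lasts 1/10 s, in which the tool goes at most 50 mm and 8.59 degrees, less where a joint would pass 70% of its speed; a pose out of reach is approached as far as the arm can. A call with a gripper value outside its range is refused whole. "gripper" is the opening, from 0 (shut) to 1 (fully open), set as the call begins (left out, the last holds). The fingers move at their own pace and stop on an object; "force" is the grip in N (left out, the last holds). Time passes only in rows, so rows that repeat a pose let the fingers close. It gives the time, the measured TCP pose, the force, the opening and the grip force at its end, in the units of the state.
- ctrl.get_state(): the state, without advancing time (a new reading comes with each control period).
- ctrl.get_image(name): name is "side" or "top"; returns the picture (480x640x3 uint8, red, green, blue); there is no depth.
- ctrl.camera_model(name): a dict with "fx", "fy", "cx", "cy" (pixels), "R" (3x3) and "t" (3): a world point X has camera coordinates R X + t. Camera axes: x right, y down, z forward; pixel columns grow to the right and rows downward; lengths in m; the calibration is good to about 2 mm. A picture is of the moment at which its call begins. camera_model takes no time and is no camera call.
- ctrl.close_job(): hands the job in; it is judged then, once.
The state is a dict: "time": time; "joint_positions": joint angles; "qd": joint speeds; "joint_torque": joint torques, N m; "position": TCP position; "tool_rot": TCP orientation; "ft_force": force on the tool from outside, world axes, zero at the start; "torque": the same for the moment, N m; "grip_width": opening from 0.0 (shut) to 1.0 (fully open); "grip_force": force on a finger pad.
Only numpy, scipy, OpenCV 4.12 (cv2) and the standard library are available. Lean on these libraries where they do the work, as an engineer would, in place of code of your own. Each camera call takes 0.05 s, during which the arm holds its last target. There are 200 camera calls.

TASK

The tip cleaner is stuck behind the bottles on the tray: first move the white bottle, the amber bottle and the red can out of the way onto the blue mat, then fetch the tip cleaner and put it in the round dish of the soldering-iron stand, and only then put the two bottles and the can back on the tray, each in the same place where it stood at the start. Set everything down gently and upright, and leave the solder spool, the motor board and the multimeter where they are.

Things in the scene. Friction and masses are not known exactly. Their poses are not given: they have to be found in the camera images.
- white_bottle: White plastic bottle with a pale blue label band and a blue screw cap. Body 50 mm in diameter and straight up to a height of 114 mm, then a shoulder to 122 mm; cap 33 mm in diameter from there to the top at 142 mm. About 240 g. Upright, round. Origin: centre of its underside, z along its axis, upwards. Stands in the front row on the tray.
- amber_bottle: Dark amber-brown bottle with a paper label band and a black screw cap. Body 50 mm in diameter and straight up to a height of 110 mm, then a shoulder to 118 mm; cap 33 mm in diameter from there to the top at 138 mm. About 270 g. Upright, round. Origin: centre of its underside, z along its axis, upwards. Stands in the front row on the tray.
- red_can: Red spray can with a yellow band and a white cap. Body 50 mm in diameter and straight from 4 mm up to a height of 116 mm, then a shoulder to 124 mm; cap 36 mm in diameter from there to the top at 146 mm. About 200 g. Upright, round. Origin: centre of its underside, z along its axis, upwards. Stands in the front row on the tray.
- tip_cleaner: Soldering-tip cleaner: low round black pot with a brass wool top, 54 mm in diameter, straight up to a height of 30 mm, then tapering to 46 mm diameter at 38 mm; brass top at 43 mm. About 120 g. Origin: centre of its underside, z along its axis, upwards. Stands in the back row on the tray, close behind the bottles, beside the solder spool.
- tray: Fixed grey metal tray, 150 mm (its x) by 250 mm (its y), rim 28 mm above the bench, walls 4 to 6 mm thick, inner floor 4 mm above the bench. Origin: centre of its underside, on the bench; its +x points from the front row (about 30 mm in front of the centre, three places about 66 mm apart in y) to the back row (about 30 mm behind the centre, places about 62 mm either side).
- mat: Fixed square blue work mat, 200 by 200 mm and 4 mm thick, lying on the bench to one side of the tray: the side area. Origin: centre of its underside, on the bench; x and y along its sides.
- stand: Fixed soldering-iron stand: dark base 9 mm thick (x -52 to 148 mm, y +-50 mm) with a round aluminium dish, where the tip cleaner belongs: inside diameter 74 mm, its floor 12 mm, its rim 21 mm above the bench. Origin: at bench height under the dish's centre. Coil with orange pen iron rises at its +x, leaning away, from x 75 mm to 210 mm (180 mm high).
- solder_spool: Bystander: solder spool with white flanges and a green centre label, 54 mm in diameter, 38 mm high, lying flat in the back row of the tray. Origin: centre of its underside, z upwards.
- motor_board: Bystander: square plywood board 90 by 90 mm with a yellow gear motor and a black battery holder on it, 25 mm high in all, lying on the bench between the robot and the tray. Origin: centre of its underside.
- multimeter: Bystander: yellow multimeter with a black face, 140 (its x) by 70 by 43 mm high, lying on the bench between the robot and the tray. Origin: centre of its underside.

How it is judged:
On the way, in this order (a step that is already met when the one before it is completed fails the run):
1. both bottles and the can stand upright on the blue mat, let go, while the tip cleaner is still in its place on the tray (x of white_bottle in the frame of mat between -0.09 and 0.09 m and y of white_bottle in the frame of mat between -0.09 and 0.09 m and z of each of white_bottle, amber_bottle, red_can in the frame of mat below 0.01 m and angle between each of white_bottle, amber_bottle, red_can's own z axis and vertical below 0.12 rad and contact force between the fingers and white_bottle below 0.2 N and x of amber_bottle in the frame of mat between -0.09 and 0.09 m and y of amber_bottle in the frame of mat between -0.09 and 0.09 m and contact force between the fingers and amber_bottle below 0.2 N and x of red_can in the frame of mat between -0.09 and 0.09 m and y of red_can in the frame of mat between -0.09 and 0.09 m and contact force between the fingers and red_can below 0.2 N and distance of tip_cleaner from where it was at the start of the episode below 0.02 m), for 0.2 s.
2. the tip cleaner stands in the dish of the stand, let go, while both bottles and the can are still on the mat (horizontal distance between tip_cleaner and stand below 0.013 m and z of tip_cleaner in the frame of stand between 0.007 and 0.017 m and angle between each of tip_cleaner, white_bottle, amber_bottle, red_can's own z axis and vertical below 0.12 rad and contact force between the fingers and tip_cleaner below 0.2 N and x of white_bottle in the frame of mat between -0.09 and 0.09 m and y of white_bottle in the frame of mat between -0.09 and 0.09 m and z of each of white_bottle, amber_bottle, red_can in the frame of mat below 0.01 m and contact force between the fingers and white_bottle below 0.2 N and x of amber_bottle in the frame of mat between -0.09 and 0.09 m and y of amber_bottle in the frame of mat between -0.09 and 0.09 m and contact force between the fingers and amber_bottle below 0.2 N and x of red_can in the frame of mat between -0.09 and 0.09 m and y of red_can in the frame of mat between -0.09 and 0.09 m and contact force between the fingers and red_can below 0.2 N), for 0.2 s.
At the end, for the whole second after the job is handed in: The tip cleaner stands upright on the floor of the stand's dish, its centre within 13 mm of the dish's; the white bottle, the amber bottle and the red can stand upright within 15 mm of the places where each stood at the start; all are let go and at rest (horizontal distance between tip_cleaner and stand below 0.013 m and z of tip_cleaner in the frame of stand between 0.007 and 0.017 m and angle between each of tip_cleaner, white_bottle, amber_bottle, red_can's own z axis and vertical below 0.12 rad and contact force between the fingers and tip_cleaner below 0.2 N and linear speed of each of tip_cleaner, white_bottle, amber_bottle, red_can below 0.02 m/s and distance of each of white_bottle, amber_bottle, red_can from where it was at the start of the episode below 0.015 m and contact force between the fingers and white_bottle below 0.2 N and contact force between the fingers and amber_bottle below 0.2 N and contact force between the fingers and red_can below 0.2 N); the robot touches nothing.
It fails at once if a bottle, the can or the tip cleaner is tipped by more than 0.6 rad (34 degrees) (angle between any of white_bottle, amber_bottle, red_can, tip_cleaner's own z axis and vertical above 0.6 rad).
It fails at once if a bottle, the can or the tip cleaner is dropped or thrown: moves faster than 0.6 m/s without touching the fingers ((linear speed of white_bottle above 0.6 m/s and contact force between the fingers and white_bottle below 0.05 N) or (linear speed of amber_bottle above 0.6 m/s and contact force between the fingers and amber_bottle below 0.05 N) or (linear speed of red_can above 0.6 m/s and contact force between the fingers and red_can below 0.05 N) or (linear speed of tip_cleaner above 0.6 m/s and contact force between the fingers and tip_cleaner below 0.05 N)).
It fails at once if the solder spool, the motor board or the multimeter is moved by more than 15 mm (distance of any of solder_spool, motor_board, multimeter from where it was at the start of the episode above 0.015 m).
It also fails if it takes over 131 s, if anything falls off the work surface, if the arm or the gripper's body presses on something with over 40 N, if the wrist force passes 120 N, or if a joint passes its speed limit or range.

## Working session

There is one attempt and no reset: what is moved stays moved. The work goes in short steps, Python scripts to look and compute and a tool call to move; the robot and the scene stay as the last step left them, time stands still between calls to the robot, and variables do not carry over. Pictures are saved under pics/ and viewed, at most 14 in all, crops included, and the job is handed in when it is done.

Besides the shell and the picture viewer there is one more tool, called after ">>>" as a command line: name --argument value ..., lists and objects as JSON in quotes. step_arm: Moves the arm, as the interface text tells. Its arguments: {"type":"object","properties":{"commands":{"type":"array"},"gripper":{"type":"number"},"force":{"type":"number"}},"required":["commands"]}

```bash
mkdir -p pics; python3 - <<'E'
from bench import ctrl
import cv2
s=ctrl.get_state(); print({k:s[k] for k in('time','position','tool_rot','grip_width')})
for n in('top','side'):
    cv2.imwrite(f'pics/{n}0.png',ctrl.get_image(n)[:,:,::-1]); print(n,ctrl.camera_model(n))
E
```

```text
{'time': 0.0, 'position': array([0.19743822, 0.61875382, 0.23548858]), 'tool_rot': array([-4.83067489e-01, -3.10403607e+00,  2.89269506e-03]), 'grip_width': 1.000637473260338}
top {'fx': 551.3023782846437, 'fy': 551.3023782846437, 'cx': 313.30591048799647, 'cy': 233.87894536035225, 'R': array([[-1.48624400e-03, -9.99933331e-01,  1.14509528e-02],
       [-9.94053225e-01,  2.30468866e-04, -1.08895055e-01],
       [ 1.08885156e-01, -1.15447012e-02, -9.93987295e-01]]), 't': array([0.00614686, 0.53689276, 0.96015794])}
side {'fx': 589.8135814531665, 'fy': 589.8135814531665, 'cx': 315.74336756970695, 'cy': 235.97586171059996, 'R': array([[ 0.99861469, -0.05238897,  0.00490979],
       [-0.03553006, -0.74018596, -0.67146285],
       [ 0.0388114 ,  0.67035822, -0.74102195]]), 't': array([-0.55202386,  0.03585003,  1.19220687])}
```

View pics/top0.png

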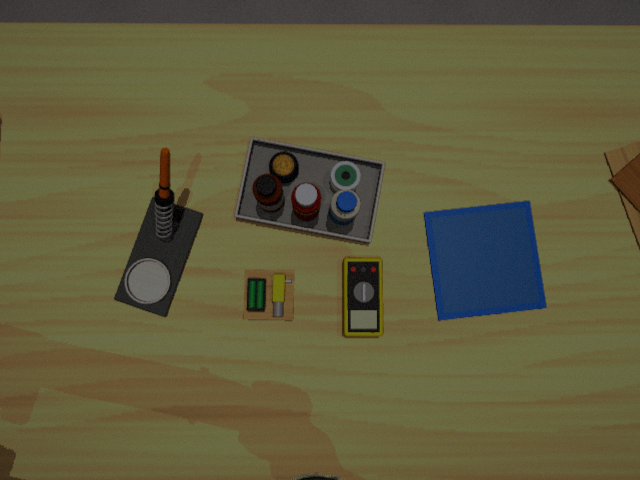

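View pics/side0.png

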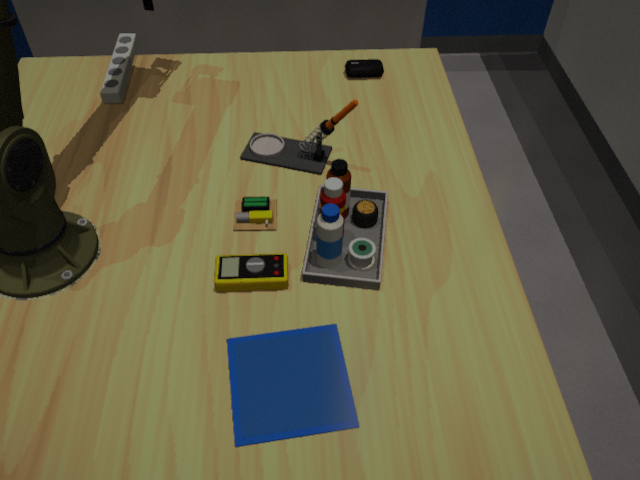

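```bash
cat >h.py <<'E'
import numpy as np, cv2
from scipy.spatial.transform import Rotation as Rn
from bench import ctrl
def ray(n,uv,z):
    m=ctrl.camera_model(n); R=np.array(m['R']); t=np.array(m['t'])
    d=R.T@np.array([(uv[0]-m['cx'])/m['fx'],(uv[1]-m['cy'])/m['fy'],1.]); c=-R.T@t
    return (c+d*(z-c[2])/d[2])[:2]
def blob(img,lo,hi,box,pick=None):
    x0,y0,x1,y1=box; hsv=cv2.cvtColor(img[y0:y1,x0:x1],cv2.COLOR_RGB2HSV)
    k=cv2.inRange(hsv,np.array(lo),np.array(hi))
    cs=cv2.findContours(k,cv2.RETR_EXTERNAL,cv2.CHAIN_APPROX_NONE)[0]
    c=max(cs,key=cv2.contourArea)+np.array([x0,y0]); return c
def circ(c):
    (u,v),r=cv2.minEnclosingCircle(c); m=cv2.moments(c)
    return (m['m10']/m['m00'],m['m01']/m['m00']),r
def go(p,yaw):
    """shift (tool axes) and yaw turn (deg about tool z) to reach point p with tool y at world angle yaw (deg), mod 180"""
    s=ctrl.get_state(); R=Rn.from_rotvec(s['tool_rot']); 
    y=R.as_matrix()[:,1]; a=np.degrees(np.arctan2(y[1],y[0]))
    d=(yaw-a+90)%180-90
    print('t',round(s['time'],2),'pos',np.round(s['position'],4),'yaw',round(a,1),'travel',np.round(R.inv().apply(np.array(p)-s['position']),4),'turn_z',round(-d,1),'tilt',np.round(np.degrees(np.arccos(-R.as_matrix()[2,2])),2),'grip',s['grip_width'],s['grip_force'])
E
python3 - <<'E'
from h import *
im=cv2.imread('pics/top0.png')[:,:,::-1].copy()
def rep(n,lo,hi,box,z):
    c=blob(im,lo,hi,box); p,r=circ(c); print(n,np.round(p,1),round(r,1),cv2.contourArea(c),np.round(ray('top',p,z),4))
    return c
rep('white',(100,150,60),(125,255,255),(325,180,365,225),.146)
rep('red',(0,0,120),(180,70,255),(288,178,324,212),.150)
rep('amber',(0,0,0),(180,255,38),(250,170,284,200),.142)
rep('cleaner',(12,90,60),(30,255,255),(265,148,300,184),.047)
rep('spool',(0,0,90),(180,70,255),(325,155,362,190),.042)
rep('dish',(0,0,70),(180,60,255),(118,252,178,310),.021)
m=rep('mat',(100,150,40),(125,255,255),(410,190,560,330),.004)
b=cv2.boxPoints(cv2.minAreaRect(m)); print('mat',np.round([ray('top',q,.004) for q in b],4))
# tray: non-wood (low saturation) region, rim
hsv=cv2.cvtColor(im,cv2.COLOR_RGB2HSV)
for q in [(251,140),(385,161),(371,243),(236,219)]: print('tray',np.round(ray('top',q,.028),4))
s=blob(im,(0,0,0),(180,110,75),(105,190,210,325)); 
b=cv2.boxPoints(cv2.minAreaRect(s)); print('stand',b.round(0).tolist(),np.round([ray('top',q,.009) for q in b],4))
big=cv2.resize(im[120:330,110:400,::-1],None,fx=2.7,fy=2.7,interpolation=cv2.INTER_CUBIC); cv2.imwrite('pics/crop0.png',np.clip(big*1.6,0,255).astype(np.uint8))
E
```

```text
white [346.2 201.1] 9.8 271.5 [ 0.5767 -0.0455]Traceback (most recent call last):
  File "<stdin>", line 7, in <module>
  File "<stdin>", line 4, in rep
  File "h.py", line 12, in blob
    c=max(cs,key=cv2.contourArea)+np.array([x0,y0]); return c
      ~~~^^^^^^^^^^^^^^^^^^^^^^^^
ValueError: max() iterable argument is empty
```

```bash
cat > m.py <<'E'
from h import *
import sys
im=cv2.imread(sys.argv[1])[:,:,::-1].copy()
hsv=cv2.cvtColor(im,cv2.COLOR_RGB2HSV)
for n,(u,v) in dict(redcap=(306,193),ambercap=(267,184),amberbody=(272,200),brass=(284,166),spool=(336,185),dish=(148,282),base=(165,305),traywall=(243,180)).items(): print(n,hsv[v,u])
def rep(n,lo,hi,box,z):
    try:
        c=blob(im,lo,hi,box); p,r=circ(c); print(n,np.round(p,1),round(r,1),cv2.contourArea(c),np.round(ray('top',p,z),4)); return c
    except Exception as e: print(n,'none')
rep('white',(100,150,60),(125,255,255),(325,180,365,225),.146)
rep('red',(0,0,90),(180,90,255),(288,178,324,212),.150)
rep('amber',(0,0,0),(180,255,28),(250,170,284,200),.142)
rep('cleaner',(12,90,60),(30,255,255),(265,148,300,184),.047)
rep('spool',(0,0,70),(90,130,255),(325,155,362,188),.042)
rep('dish',(0,0,70),(180,90,255),(118,252,178,310),.021)
m=rep('mat',(100,150,40),(125,255,255),(410,190,560,330),.004)
b=cv2.boxPoints(cv2.minAreaRect(m)); print('mat',np.round([ray('top',q,.004) for q in b],4))
for q in [(251,140),(385,161),(371,243),(236,219)]: print('tray',np.round(ray('top',q,.028),4))
s=rep('stand',(0,0,0),(180,130,60),(105,190,210,325),.009)
big=cv2.resize(im[120:330,110:400,::-1],None,fx=2.7,fy=2.7,interpolation=cv2.INTER_CUBIC); cv2.imwrite('pics/crop0.png',np.clip(big*1.6,0,255).astype(np.uint8))
E
python3 m.py pics/top0.png
```

```text
redcap [115  13 115]
ambercap [150  18  14]
amberbody [ 10 249  42]
brass [ 21 198  98]
spool [126  11 116]
dish [ 26  19 106]
base [ 0  7 37]
traywall [ 17  17 103]
white [346.2 201.1] 9.8 271.5 [ 0.5767 -0.0455]
red [305.8 193.7] 10.9 333.5 [0.5878 0.0189]
amber [265.8 186.3] 11.9 359.0 [0.6012 0.083 ]
cleaner [283.1 164.3] 10.4 307.0 [0.6599 0.0597]
spool [329.4 164.9] 9.1 95.5 [ 0.6602 -0.0233]
dish [146.9 280.6] 23.2 1575.0 [0.4538 0.3031]
mat [484.  260.2] 76.6 11382.0 [ 0.491  -0.3082]
mat [[ 0.5799 -0.199 ]
 [ 0.6039 -0.4038]
 [ 0.4048 -0.4178]
 [ 0.3823 -0.2172]]
tray [0.7098 0.1194]
tray [ 0.6709 -0.1255]
tray [ 0.5205 -0.0979]
tray [0.564  0.1448]
stand [158.5 256.6] 60.9 5850.0 [0.4976 0.2869]
```

View pics/crop0.png

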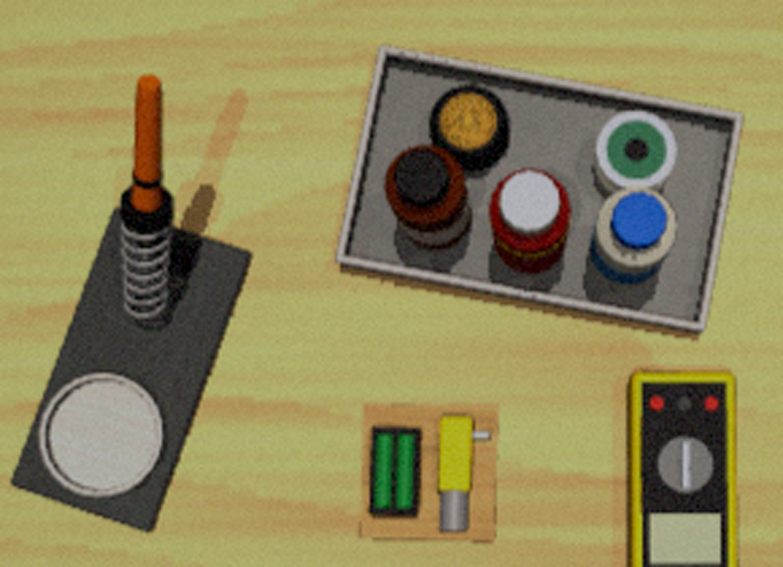

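```bash
python3 -c "
from h import *
go((.577,-.046,.22),-10)"
```

```text
t 0.1 pos [0.1974 0.6188 0.2356] yaw 72.3 travel [-0.5636 -0.518   0.0165] turn_z 82.3 tilt 0.1 grip 0.9984398579347993 0.0
```

>>> step_arm --commands '[{"travel": [-0.564,-0.518,0.016],"turn": [0,0,82.3]},{"travel": [-0.564,-0.518,0.016],"turn": [0,0,82.3]},{"travel": [-0.564,-0.518,0.016],"turn": [0,0,82.3]},{"travel": [-0.564,-0.518,0.016],"turn": [0,0,82.3]},{"travel": [-0.564,-0.518,0.016],"turn": [0,0,82.3]}]' --gripper 1

```text
time: 0.6
position: [0.3222, 0.4001, 0.2309]
tool_rot: [-1.595, -2.707, 0.001]
ft_force: [0.9, -0.4, 0.1]
grip_width: 1.002
grip_force: 0.0
```

```bash
python3 -c "
from h import *
go((.577,-.046,.22),-10)"
```

```text
t 0.6 pos [0.3222 0.4001 0.2309] yaw 29.0 travel [-0.5137  0.0067  0.011 ] turn_z 39.0 tilt 0.02 grip 1.0023757621007388 0.0
```

>>> step_arm --commands '[{"travel": [-0.514,0.007,0.011],"turn": [0,0,39]},{"travel": [-0.514,0.007,0.011],"turn": [0,0,39]},{"travel": [-0.514,0.007,0.011],"turn": [0,0,39]},{"travel": [-0.514,0.007,0.011],"turn": [0,0,39]},{"travel": [-0.514,0.007,0.011],"turn": [0,0,39]}]'

```text
time: 1.1
position: [0.4474, 0.1841, 0.2259]
tool_rot: [-2.405, -2.021, -0.0]
ft_force: [1.2, 1.1, 0.1]
grip_width: 1.0
grip_force: 0.0
```

```bash
python3 -c "
from h import *
go((.577,-.046,.22),-10)"
```

```text
t 1.1 pos [0.4474 0.1841 0.2259] yaw -9.9 travel [-0.2043  0.1673  0.0058] turn_z 0.1 tilt 0.02 grip 1.0003539234094287 0.0
```

>>> step_arm --commands '[{"travel": [-0.204,0.167,0.006],"turn": [0,0,0]},{"travel": [-0.204,0.167,0.006],"turn": [0,0,0]},{"travel": [-0.204,0.167,0.006],"turn": [0,0,0]},{"travel": [-0.204,0.167,0.006],"turn": [0,0,0]},{"travel": [-0.204,0.167,0.006],"turn": [0,0,0]}]'

```text
time: 1.6
position: [0.571, -0.0329, 0.2202]
tool_rot: [-2.4, -2.027, -0.001]
ft_force: [0.8, 0.7, 0.4]
grip_width: 1.001
grip_force: 0.0
```

```bash
python3 -c "
from h import *
go((.577,-.046,.099),-10)
im=ctrl.get_image('side')[:,:,::-1]
cv2.imwrite('pics/s1.png',np.clip(cv2.resize(im[120:320,180:430],None,fx=2.8,fy=2.8)*1.5,0,255).astype(np.uint8))"
```

```text
t 1.6 pos [ 0.571  -0.0329  0.2202] yaw -9.6 travel [-0.012   0.0081  0.1212] turn_z 0.4 tilt 0.03 grip 1.0014366458761583 0.0
```

View pics/s1.png

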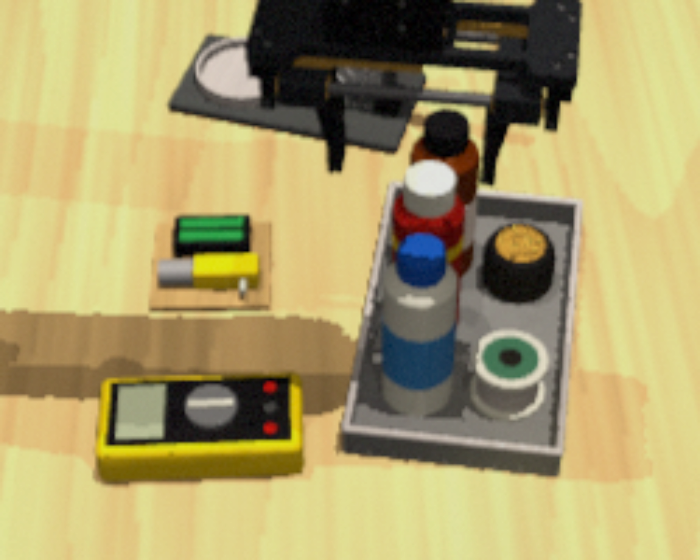

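```bash
python3 -c "
from h import *
im=ctrl.get_image('side')
c=blob(im,(100,150,60),(125,255,255),(315,190,345,222)); print(cv2.boundingRect(c),ray('side',circ(c)[0],.136))
go((.577,-.046,.099),-10)"
```

```text
(323, 204, 16, 17) [ 0.57815029 -0.03810976]
t 1.7 pos [ 0.5718 -0.0399  0.2199] yaw -10.3 travel [-0.0044  0.006   0.1209] turn_z -0.3 tilt 0.33 grip 1.001188375665087 0.0
```

>>> step_arm --commands '[{"travel": [0,0,0.03]},{"travel": [0,0,0.07]},{"travel": [0,0,0.105]},{"travel": [0,0,0.121]},{"travel": [0,0,0.121]}]'

```text
$.commands[0]: bad value
```

>>> step_arm --commands '[{"travel": [0,0,0]},{"travel": [0,0,0]},{"travel": [0,0,0]},{"travel": [0,0,0]},{"travel": [0,0,0]}]' --gripper 0.4 --force 20

```text
$.commands[0]: bad value
```

>>> step_arm --commands '[{"travel": [0,0,0.03],"turn": [0,0,0]},{"travel": [0,0,0.07],"turn": [0,0,0]},{"travel": [0,0,0.105],"turn": [0,0,0]},{"travel": [0,0,0.121],"turn": [0,0,0]},{"travel": [0,0,0.121],"turn": [0,0,0]}]'

```text
time: 2.2
position: [0.5686, -0.0307, 0.097]
tool_rot: [-2.398, -2.025, 0.007]
ft_force: [0.5, -0.5, 0.0]
grip_width: 0.997
grip_force: 0.0
```

```bash
python3 -c "
from h import *
go((.577,-.046,.099),-10)"
```

```text
t 2.2 pos [ 0.5686 -0.0307  0.097 ] yaw -9.6 travel [-0.0136  0.0108 -0.002 ] turn_z 0.4 tilt 0.29 grip 0.9966226519559874 0.0
```

>>> step_arm --commands '[{"travel": [-0.014,0.009,-0.002],"turn": [0,0,0]},{"travel": [-0.014,0.009,-0.002],"turn": [0,0,0]},{"travel": [-0.014,0.009,-0.002],"turn": [0,0,0]}]'

```text
time: 2.5
position: [0.5782, -0.0465, 0.103]
tool_rot: [2.401, 2.024, 0.004]
ft_force: [0.2, 0.2, -0.3]
grip_width: 1.001
grip_force: 0.0
```

```bash
python3 -c "
from h import *
go((.577,-.046,.099),-10)"
```

```text
t 2.5 pos [ 0.5782 -0.0465  0.103 ] yaw -9.7 travel [ 0.0003 -0.0012  0.004 ] turn_z 0.3 tilt 0.16 grip 1.0007749543201285 0.0
```

>>> step_arm --commands '[{"travel": [0,-0.001,0.003],"turn": [0,0,0]},{"travel": [0,-0.001,0.003],"turn": [0,0,0]},{"travel": [0,-0.001,0.003],"turn": [0,0,0]},{"travel": [0,-0.001,0.003],"turn": [0,0,0]},{"travel": [0,-0.001,0.003],"turn": [0,0,0]}]' --gripper 0.4 --force 20

```text
time: 3.0
position: [0.5761, -0.0461, 0.0984]
tool_rot: [-2.4, -2.027, -0.0]
ft_force: [0.0, 0.1, 0.5]
grip_width: 0.63
grip_force: 0.0
```

>>> step_arm --commands '[{"travel": [0,0,0],"turn": [0,0,0]},{"travel": [0,0,0],"turn": [0,0,0]},{"travel": [0,0,0],"turn": [0,0,0]}]'

```text
time: 3.3
position: [0.5764, -0.0463, 0.0984]
tool_rot: [2.4, 2.026, 0.001]
ft_force: [0.1, 0.2, -0.2]
grip_width: 0.564
grip_force: 19.9
```

```bash
python3 -c "
from h import *
go((.498,-.369,.18),-10)"
```

```text
t 3.3 pos [ 0.5764 -0.0463  0.0984] yaw -9.7 travel [-0.3312 -0.023  -0.0817] turn_z 0.3 tilt 0.03 grip 0.5635322973077501 19.949583949873517
```

>>> step_arm --commands '[{"travel": [0,0,-0.02],"turn": [0,0,0]},{"travel": [0,0,-0.05],"turn": [0,0,0]},{"travel": [-0.02,-0.001,-0.08],"turn": [0,0,0]},{"travel": [-0.06,-0.004,-0.082],"turn": [0,0,0]},{"travel": [-0.11,-0.008,-0.082],"turn": [0,0,0]}]'

```text
time: 3.8
position: [0.5506, -0.1518, 0.181]
tool_rot: [2.395, 2.033, 0.003]
ft_force: [0.1, -0.5, -4.1]
grip_width: 0.564
grip_force: 20.0
```

>>> step_arm --commands '[{"travel": [-0.05,-0.003,0],"turn": [0,0,0]},{"travel": [-0.1,-0.007,0],"turn": [0,0,0]},{"travel": [-0.145,-0.01,0],"turn": [0,0,0]},{"travel": [-0.185,-0.013,0],"turn": [0,0,0]},{"travel": [-0.21,-0.015,0],"turn": [0,0,0]}]'

```text
time: 4.3
position: [0.4969, -0.3614, 0.1797]
tool_rot: [-2.405, -2.021, 0.004]
ft_force: [-0.2, -0.1, -2.6]
grip_width: 0.562
grip_force: 19.9
```

>>> step_arm --commands '[{"travel": [-0.011,0,0],"turn": [0,0,0]},{"travel": [-0.011,0,0.03],"turn": [0,0,0]},{"travel": [-0.011,0,0.05],"turn": [0,0,0]},{"travel": [-0.011,0,0.06],"turn": [0,0,0]},{"travel": [-0.011,0,0.06],"turn": [0,0,0]}]'

```text
time: 4.8
position: [0.4976, -0.3665, 0.1184]
tool_rot: [-2.396, -2.026, 0.001]
ft_force: [0.0, 0.6, -2.4]
grip_width: 0.562
grip_force: 19.9
```

```bash
python3 -c "
from h import *
go((.498,-.369,.0985),-10)"
```

```text
t 4.8 pos [ 0.4976 -0.3665  0.1184] yaw -9.6 travel [-0.0024  0.0009  0.0199] turn_z 0.4 tilt 0.23 grip 0.562428973561811 19.948010243609474
```

>>> step_arm --commands '[{"travel": [-0.001,0,0.008],"turn": [0,0,0]},{"travel": [-0.001,0,0.014],"turn": [0,0,0]},{"travel": [-0.001,0,0.018],"turn": [0,0,0]},{"travel": [-0.001,0,0.019],"turn": [0,0,0]},{"travel": [-0.001,0,0.019],"turn": [0,0,0]}]'

```text
time: 5.3
position: [0.4978, -0.3696, 0.1013]
tool_rot: [2.401, 2.026, 0.0]
ft_force: [-0.5, 0.4, -3.2]
grip_width: 0.566
grip_force: 19.9
```

>>> step_arm --commands '[{"travel": [0,0,0],"turn": [0,0,0]},{"travel": [0,0,0],"turn": [0,0,0]}]'

```text
time: 5.5
position: [0.4979, -0.3698, 0.1016]
tool_rot: [2.4, 2.026, 0.0]
ft_force: [0.6, -1.3, -2.8]
grip_width: 0.567
grip_force: 19.9
```

>>> step_arm --commands '[{"travel": [0,0,0.001],"turn": [0,0,0]},{"travel": [0,0,0.002],"turn": [0,0,0]},{"travel": [0,0,0.003],"turn": [0,0,0]},{"travel": [0,0,0.003],"turn": [0,0,0]},{"travel": [0,0,0.003],"turn": [0,0,0]}]'

```text
time: 6.0
position: [0.4978, -0.3696, 0.0984]
tool_rot: [2.401, 2.026, 0.0]
ft_force: [-0.6, 0.1, -0.8]
grip_width: 0.561
grip_force: 19.9
```

>>> step_arm --commands '[{"travel": [0,0,0],"turn": [0,0,0]},{"travel": [0,0,0],"turn": [0,0,0]},{"travel": [0,0,0],"turn": [0,0,0]},{"travel": [0,0,0],"turn": [0,0,0]},{"travel": [0,0,-0.01],"turn": [0,0,0]}]' --gripper 1

```text
time: 6.5
position: [0.497, -0.369, 0.1075]
tool_rot: [-2.399, -2.025, 0.001]
ft_force: [0.7, 0.2, 0.6]
grip_width: 0.929
grip_force: 0.0
```

>>> step_arm --commands '[{"travel": [0,0,-0.03],"turn": [0,0,0]},{"travel": [0,0,-0.07],"turn": [0,0,0]},{"travel": [0,0,-0.085],"turn": [0,0,0]},{"travel": [0,0,-0.085],"turn": [0,0,0]}]'

```text
time: 6.9
position: [0.4991, -0.3709, 0.1967]
tool_rot: [2.397, 2.023, 0.004]
ft_force: [-0.2, -0.1, -0.2]
grip_width: 0.994
grip_force: 0.0
```

```bash
python3 -c "
from h import *
go((.5875,.018,.195),-10)
cv2.imwrite('pics/t2.png',ctrl.get_image('side')[:,:,::-1])"
```

```text
t 6.9 pos [ 0.4991 -0.3709  0.1967] yaw -9.7 travel [0.3982 0.0218 0.0012] turn_z 0.3 tilt 0.34 grip 0.9941075785515113 0.0
```

View pics/t2.png

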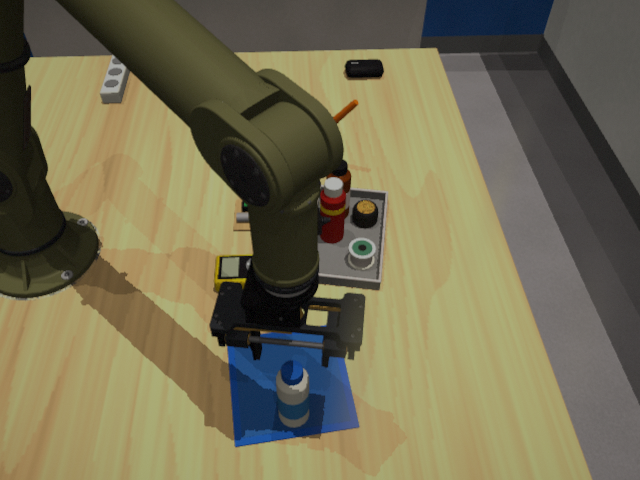

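>>> step_arm --commands '[{"travel": [0.03,0.002,0],"turn": [0,0,0]},{"travel": [0.08,0.004,0],"turn": [0,0,0]},{"travel": [0.13,0.007,0],"turn": [0,0,0]},{"travel": [0.18,0.01,0],"turn": [0,0,0]},{"travel": [0.23,0.013,0],"turn": [0,0,0]}]'

```text
time: 7.45
position: [0.5482, -0.1429, 0.1915]
tool_rot: [-2.399, -2.025, 0.003]
ft_force: [0.5, -0.1, 0.2]
grip_width: 1.004
grip_force: 0.0
```

>>> step_arm --commands '[{"travel": [0.05,0.003,0],"turn": [0,0,0]},{"travel": [0.1,0.006,0],"turn": [0,0,0]},{"travel": [0.145,0.008,0],"turn": [0,0,0]},{"travel": [0.168,0.009,0],"turn": [0,0,0]},{"travel": [0.168,0.009,0],"turn": [0,0,0]}]'

```text
time: 7.95
position: [0.5854, 0.0248, 0.1908]
tool_rot: [-2.39, -2.034, 0.003]
ft_force: [0.1, 0.3, -1.0]
grip_width: 1.002
grip_force: 0.0
```

```bash
python3 -c "
from h import *
go((.5875,.018,.0985),-10)
im=ctrl.get_image('side')
c=blob(im,(0,0,90),(180,90,255),(318,172,348,198)); print(cv2.boundingRect(c),circ(c),ray('side',circ(c)[0],.142))"
```

```text
t 7.95 pos [0.5854 0.0248 0.1908] yaw -9.2 travel [-0.0064  0.0035  0.0923] turn_z 0.8 tilt 0.22 grip 1.0024077885007385 0.0
(332, 177, 11, 12) ((337.22075055187634, 183.20529801324503), 6.2818284034729) [0.59468238 0.02747738]
```

>>> step_arm --commands '[{"travel": [-0.004,0.003,0.02],"turn": [0,0,0]},{"travel": [-0.004,0.003,0.05],"turn": [0,0,0]},{"travel": [-0.004,0.003,0.08],"turn": [0,0,0]},{"travel": [-0.004,0.003,0.09],"turn": [0,0,0]},{"travel": [-0.004,0.003,0.09],"turn": [0,0,0]}]'

```text
time: 8.5
position: [0.5867, 0.0127, 0.1014]
tool_rot: [-2.402, -2.023, 0.006]
ft_force: [0.1, -0.4, -0.4]
grip_width: 1.001
grip_force: 0.0
```

>>> step_arm --commands '[{"travel": [0,0,0],"turn": [0,0,0]},{"travel": [0,0,0],"turn": [0,0,0]}]'

```text
time: 8.7
position: [0.5896, 0.0139, 0.105]
tool_rot: [2.4, 2.025, 0.004]
ft_force: [0.2, 0.2, -0.3]
grip_width: 0.997
grip_force: 0.0
```

```bash
python3 -c "
from h import *
go((.5878,.018,.0985),-10)"
```

```text
t 8.7 pos [0.5896 0.0139 0.105 ] yaw -9.7 travel [ 0.0037 -0.0025  0.0065] turn_z 0.3 tilt 0.16 grip 0.9974955814490003 0.0
```

>>> step_arm --commands '[{"travel": [0.004,-0.002,0.005],"turn": [0,0,0]},{"travel": [0.004,-0.002,0.005],"turn": [0,0,0]},{"travel": [0.004,-0.002,0.005],"turn": [0,0,0]},{"travel": [0.004,-0.002,0.005],"turn": [0,0,0]},{"travel": [0.004,-0.002,0.005],"turn": [0,0,0]}]' --gripper 0.4

```text
time: 9.2
position: [0.5873, 0.0186, 0.0985]
tool_rot: [2.401, 2.026, 0.0]
ft_force: [0.4, -0.1, 0.1]
grip_width: 0.631
grip_force: 0.0
```

>>> step_arm --commands '[{"travel": [0,0,0],"turn": [0,0,0]},{"travel": [0,0,0],"turn": [0,0,0]},{"travel": [0,0,0],"turn": [0,0,0]}]'

```text
time: 9.5
position: [0.5873, 0.0186, 0.0984]
tool_rot: [2.401, 2.026, 0.001]
ft_force: [0.7, -0.5, -0.2]
grip_width: 0.569
grip_force: 20.0
```

```bash
python3 -c "
from h import *
go((.493,-.309,.18),-10)"
```

```text
t 9.5 pos [0.5873 0.0186 0.0984] yaw -9.7 travel [-0.3387 -0.038  -0.0816] turn_z 0.3 tilt 0.02 grip 0.5687984380326966 19.995645940125684
```

>>> step_arm --commands '[{"travel": [0,0,-0.02],"turn": [0,0,0]},{"travel": [0,0,-0.05],"turn": [0,0,0]},{"travel": [-0.02,-0.002,-0.08],"turn": [0,0,0]},{"travel": [-0.06,-0.006,-0.082],"turn": [0,0,0]},{"travel": [-0.11,-0.012,-0.082],"turn": [0,0,0]}]'

```text
time: 10.0
position: [0.5579, -0.0864, 0.1813]
tool_rot: [2.395, 2.032, 0.004]
ft_force: [0.5, -0.5, -1.5]
grip_width: 0.567
grip_force: 20.0
```

>>> step_arm --commands '[{"travel": [-0.05,-0.006,0],"turn": [0,0,0]},{"travel": [-0.1,-0.012,0],"turn": [0,0,0]},{"travel": [-0.145,-0.017,0],"turn": [0,0,0]},{"travel": [-0.19,-0.022,0],"turn": [0,0,0]},{"travel": [-0.215,-0.025,0],"turn": [0,0,0]}]'

```text
time: 10.5
position: [0.4935, -0.2998, 0.1804]
tool_rot: [2.405, 2.02, -0.003]
ft_force: [-0.7, -0.5, -1.7]
grip_width: 0.566
grip_force: 20.0
```

>>> step_arm --commands '[{"travel": [-0.01,-0.001,0],"turn": [0,0,0]},{"travel": [-0.01,-0.001,0.02],"turn": [0,0,0]},{"travel": [-0.01,-0.001,0.045],"turn": [0,0,0]},{"travel": [-0.01,-0.001,0.06],"turn": [0,0,0]},{"travel": [-0.01,-0.001,0.06],"turn": [0,0,0]}]'

```text
time: 11.0
position: [0.4926, -0.3026, 0.1177]
tool_rot: [-2.395, -2.025, 0.003]
ft_force: [0.9, 0.1, -1.1]
grip_width: 0.569
grip_force: 20.0
```

```bash
python3 -c "
from h import *
go((.493,-.306,.0985),-10)"
```

```text
t 11.0 pos [ 0.4926 -0.3026  0.1177] yaw -9.6 travel [-0.0033  0.001   0.0192] turn_z 0.4 tilt 0.3 grip 0.5691334654086423 19.99637080497095
```

>>> step_arm --commands '[{"travel": [-0.001,0,0.009],"turn": [0,0,0]},{"travel": [-0.001,0,0.016],"turn": [0,0,0]},{"travel": [-0.001,0,0.019],"turn": [0,0,0]},{"travel": [-0.001,0,0.021],"turn": [0,0,0]},{"travel": [-0.001,0,0.022],"turn": [0,0,0]}]'

```text
time: 11.5
position: [0.4936, -0.306, 0.0984]
tool_rot: [2.4, 2.026, 0.0]
ft_force: [-0.4, 0.5, 0.2]
grip_width: 0.567
grip_force: 20.0
```

>>> step_arm --commands '[{"travel": [0,0,0],"turn": [0,0,0]},{"travel": [0,0,0],"turn": [0,0,0]}]'

```text
time: 11.7
position: [0.4936, -0.306, 0.0986]
tool_rot: [2.4, 2.026, 0.001]
ft_force: [-0.2, -0.1, -1.7]
grip_width: 0.57
grip_force: 20.0
```

>>> step_arm --commands '[{"travel": [0,0,0],"turn": [0,0,0]},{"travel": [0,0,0],"turn": [0,0,0]},{"travel": [0,0,0],"turn": [0,0,0]},{"travel": [0,0,0],"turn": [0,0,0]},{"travel": [0,0,-0.01],"turn": [0,0,0]}]' --gripper 1

```text
time: 12.2
position: [0.4926, -0.3054, 0.1075]
tool_rot: [-2.399, -2.025, 0.002]
ft_force: [0.8, 1.2, -1.0]
grip_width: 0.931
grip_force: 0.0
```

>>> step_arm --commands '[{"travel": [0,0,-0.03],"turn": [0,0,0]},{"travel": [0,0,-0.07],"turn": [0,0,0]},{"travel": [0,0,-0.085],"turn": [0,0,0]},{"travel": [0.02,0.002,-0.085],"turn": [0,0,0]},{"travel": [0.05,0.005,-0.085],"turn": [0,0,0]}]'

```text
time: 12.7
position: [0.5063, -0.2594, 0.1947]
tool_rot: [2.403, 2.02, 0.001]
ft_force: [0.6, 0.6, 0.2]
grip_width: 0.997
grip_force: 0.0
```

>>> step_arm --commands '[{"travel": [0.05,0.005,0],"turn": [0,0,0]},{"travel": [0.099,0.01,0],"turn": [0,0,0]},{"travel": [0.148,0.015,0],"turn": [0,0,0]},{"travel": [0.197,0.02,0],"turn": [0,0,0]},{"travel": [0.246,0.025,0],"turn": [0,0,0]}]'

```text
time: 13.2
position: [0.5729, -0.0172, 0.1938]
tool_rot: [2.401, 2.026, 0.001]
ft_force: [0.7, -0.5, 0.3]
grip_width: 0.999
grip_force: 0.0
```

>>> step_arm --commands '[{"travel": [0.045,0.004,0],"turn": [0,0,0]},{"travel": [0.085,0.008,0],"turn": [0,0,0]},{"travel": [0.103,0.01,0],"turn": [0,0,0]},{"travel": [0.103,0.01,0],"turn": [0,0,0]},{"travel": [0.103,0.01,0],"turn": [0,0,0]}]'

```text
time: 13.7
position: [0.5996, 0.0788, 0.1933]
tool_rot: [2.401, 2.024, -0.002]
ft_force: [-0.5, -0.3, 0.5]
grip_width: 1.001
grip_force: 0.0
```

```bash
python3 -c "
from h import *
go((.600,.082,.0985),-10)
cv2.imwrite('pics/t3.png',np.vstack([cv2.resize(ctrl.get_image('side')[140:280,240:420,::-1],None,fx=3,fy=3)]))"
```

```text
t 13.7 pos [0.5996 0.0788 0.1933] yaw -9.7 travel [ 0.0034 -0.0002  0.0948] turn_z 0.3 tilt 0.1 grip 1.001498712895426 0.0
```

View pics/t3.png

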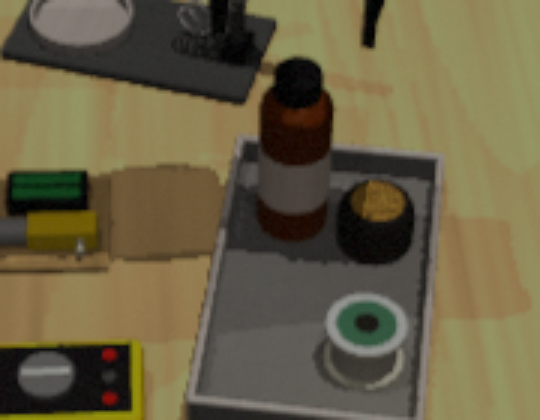

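>>> step_arm --commands '[{"travel": [0.003,0,0.02],"turn": [0,0,0]},{"travel": [0.003,0,0.05],"turn": [0,0,0]},{"travel": [0.003,0,0.08],"turn": [0,0,0]},{"travel": [0.003,0,0.093],"turn": [0,0,0]},{"travel": [0.003,0,0.093],"turn": [0,0,0]}]'

```text
time: 14.25
position: [0.5989, 0.0814, 0.0987]
tool_rot: [-2.403, -2.022, 0.006]
ft_force: [-0.3, -0.9, 0.1]
grip_width: 0.999
grip_force: 0.0
```

>>> step_arm --commands '[{"travel": [0,0,0],"turn": [0,0,0]},{"travel": [0,0,0],"turn": [0,0,0]}]'

```text
time: 14.45
position: [0.6016, 0.0833, 0.1022]
tool_rot: [2.4, 2.025, 0.004]
ft_force: [0.7, -0.8, -0.6]
grip_width: 1.001
grip_force: 0.0
```

```bash
python3 -c "
from h import *
print(ray('side',(339.7,162),.142))
go((.600,.082,.0985),-10)"
```

```text
[0.60434184 0.08886302]
t 14.45 pos [0.6016 0.0833 0.1022] yaw -9.7 travel [-0.0015 -0.0014  0.0037] turn_z 0.3 tilt 0.18 grip 1.0008347106217186 0.0
```

>>> step_arm --commands '[{"travel": [0,0,0.003],"turn": [0,0,0]},{"travel": [0,0,0.003],"turn": [0,0,0]},{"travel": [0,0,0.003],"turn": [0,0,0]},{"travel": [0,0,0.003],"turn": [0,0,0]},{"travel": [0,0,0.003],"turn": [0,0,0]}]' --gripper 0.4

```text
time: 14.95
position: [0.6006, 0.0837, 0.0975]
tool_rot: [2.4, 2.026, 0.001]
ft_force: [1.1, -0.0, 0.6]
grip_width: 0.631
grip_force: 0.5
```

>>> step_arm --commands '[{"travel": [0,0,0],"turn": [0,0,0]},{"travel": [0,0,0],"turn": [0,0,0]},{"travel": [0,0,0],"turn": [0,0,0]}]'

```text
time: 15.25
position: [0.6008, 0.0836, 0.0976]
tool_rot: [2.4, 2.026, 0.001]
ft_force: [1.0, 0.5, -0.1]
grip_width: 0.573
grip_force: 19.8
```

```bash
python3 -c "
from h import *
go((.488,-.243,.18),-10)"
```

```text
t 15.25 pos [0.6008 0.0836 0.0976] yaw -9.7 travel [-0.3409 -0.0562 -0.0826] turn_z 0.3 tilt 0.06 grip 0.5727528347764976 19.832943222013455
```

>>> step_arm --commands '[{"travel": [0,0,-0.02],"turn": [0,0,0]},{"travel": [0,0,-0.05],"turn": [0,0,0]},{"travel": [-0.02,-0.003,-0.08],"turn": [0,0,0]},{"travel": [-0.06,-0.01,-0.082],"turn": [0,0,0]},{"travel": [-0.11,-0.018,-0.082],"turn": [0,0,0]}]'

```text
time: 15.75
position: [0.5644, -0.0199, 0.1799]
tool_rot: [-2.396, -2.032, -0.002]
ft_force: [-0.1, -1.1, -3.5]
grip_width: 0.57
grip_force: 19.8
```

>>> step_arm --commands '[{"travel": [-0.049,-0.008,0],"turn": [0,0,0]},{"travel": [-0.098,-0.016,0],"turn": [0,0,0]},{"travel": [-0.145,-0.024,0],"turn": [0,0,0]},{"travel": [-0.19,-0.031,0],"turn": [0,0,0]},{"travel": [-0.22,-0.036,0],"turn": [0,0,0]}]'

```text
time: 16.25
position: [0.4892, -0.2354, 0.1789]
tool_rot: [-2.404, -2.021, 0.002]
ft_force: [-0.3, 0.2, -2.8]
grip_width: 0.57
grip_force: 19.8
```

>>> step_arm --commands '[{"travel": [-0.01,-0.002,0],"turn": [0,0,0]},{"travel": [-0.01,-0.002,0.02],"turn": [0,0,0]},{"travel": [-0.01,-0.002,0.045],"turn": [0,0,0]},{"travel": [-0.01,-0.002,0.06],"turn": [0,0,0]},{"travel": [-0.01,-0.002,0.06],"turn": [0,0,0]}]'

```text
time: 16.75
position: [0.4865, -0.2398, 0.1167]
tool_rot: [-2.396, -2.025, 0.005]
ft_force: [-0.8, 0.4, -3.0]
grip_width: 0.57
grip_force: 19.8
```

>>> step_arm --commands '[{"travel": [0,0,0.009],"turn": [0,0,0]},{"travel": [0,0,0.016],"turn": [0,0,0]},{"travel": [0,0,0.019],"turn": [0,0,0]},{"travel": [0,0,0.021],"turn": [0,0,0]},{"travel": [0,0,0.021],"turn": [0,0,0]}]'

```text
time: 17.25
position: [0.4883, -0.2415, 0.0983]
tool_rot: [2.401, 2.026, 0.0]
ft_force: [-0.1, 0.2, -1.5]
grip_width: 0.57
grip_force: 19.8
```

>>> step_arm --commands '[{"travel": [0,0,0],"turn": [0,0,0]},{"travel": [0,0,0],"turn": [0,0,0]}]'

```text
time: 17.45
position: [0.4885, -0.2416, 0.0986]
tool_rot: [2.4, 2.026, 0.001]
ft_force: [0.4, -0.3, -1.6]
grip_width: 0.573
grip_force: 19.8
```

>>> step_arm --commands '[{"travel": [0,0,0.001],"turn": [0,0,0]},{"travel": [0,0,0.001],"turn": [0,0,0]}]'

```text
time: 17.65
position: [0.4885, -0.2416, 0.0976]
tool_rot: [2.4, 2.026, 0.001]
ft_force: [0.3, -0.3, -1.0]
grip_width: 0.57
grip_force: 19.8
```

>>> step_arm --commands '[{"travel": [0,0,0],"turn": [0,0,0]},{"travel": [0,0,0],"turn": [0,0,0]},{"travel": [0,0,0],"turn": [0,0,0]},{"travel": [0,0,0],"turn": [0,0,0]},{"travel": [0,0,-0.01],"turn": [0,0,0]}]' --gripper 1

```text
time: 18.15
position: [0.4873, -0.2411, 0.1065]
tool_rot: [-2.399, -2.025, 0.002]
ft_force: [0.8, -0.4, 0.0]
grip_width: 0.933
grip_force: 0.0
```

>>> step_arm --commands '[{"travel": [0,0,-0.03],"turn": [0,0,0]},{"travel": [0,0,-0.07],"turn": [0,0,0]},{"travel": [0,0,-0.1],"turn": [0,0,0]},{"travel": [0,0,-0.1],"turn": [0,0,0]}]'

```text
time: 18.55
position: [0.4908, -0.2431, 0.2126]
tool_rot: [2.396, 2.021, 0.009]
ft_force: [0.8, -0.5, 0.3]
grip_width: 0.997
grip_force: 0.0
```

```bash
python3 -c "
from h import *
go((.60,.0,.2),80)
cv2.imwrite('pics/t4.png',ctrl.get_image('side')[:,:,::-1])
im=ctrl.get_image('top'); cv2.imwrite('pics/top4.png',im[:,:,::-1])"
```

```text
t 18.55 pos [ 0.4908 -0.2431  0.2126] yaw -9.7 travel [0.258  0.0666 0.0131] turn_z -89.7 tilt 0.52 grip 0.9972461824810851 0.0
```

View pics/top4.png

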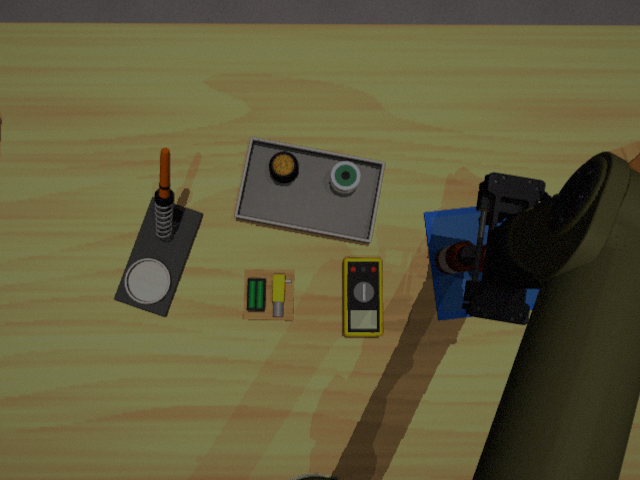

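View pics/t4.png

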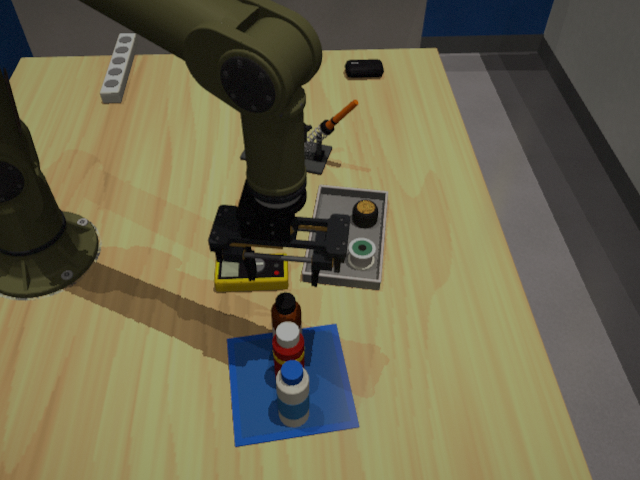

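```bash
python3 - <<'E'
from h import *
im=cv2.imread('pics/top4.png')[:,:,::-1].copy()
def e(n,lo,hi,box,z):
    c=blob(im,lo,hi,box); el=cv2.fitEllipse(cv2.convexHull(c)); print(n,np.round(el[0],1),np.round(el[1],1),'mom',np.round(circ(c)[0],1),np.round(ray('top',el[0],z),4),cv2.boundingRect(c))
e('brass',(12,90,45),(30,255,255),(266,148,302,184),.045)
e('pot',(0,0,0),(180,255,45),(266,148,302,188),.03)
e('dish',(0,0,70),(180,75,255),(118,252,178,310),.020)
b=blob(im,(0,0,0),(180,130,62),(105,190,210,325)); r=cv2.minAreaRect(b); bp=cv2.boxPoints(r); print([np.round(ray('top',q,.009),3).tolist() for q in bp])
go((.6,0,.2),80)
E
```

```text
brass [283.  164.3] [21.1 21.4] mom [283.  164.4] [0.6604 0.06  ] (273, 154, 21, 22)
pot [285.  163.5] [32.5 44.6] mom [283.9 167. ] [0.6655 0.0569] (269, 148, 33, 38)
dish [146.8 280.7] [45.1 46.6] mom [146.8 280.6] [0.4538 0.3035] (124, 258, 46, 46)
[[0.422, 0.366], [0.631, 0.297], [0.596, 0.2], [0.388, 0.272]]
t 18.65 pos [ 0.4886 -0.2416  0.2083] yaw -9.7 travel [0.2569 0.0692 0.0086] turn_z -89.7 tilt 0.12 grip 1.0004334095396474 0.0
```

>>> step_arm --commands '[{"travel": [0.258,0.067,0.01],"turn": [0,0,-90]},{"travel": [0.258,0.067,0.01],"turn": [0,0,-90]},{"travel": [0.258,0.067,0.01],"turn": [0,0,-90]},{"travel": [0.258,0.067,0.01],"turn": [0,0,-90]},{"travel": [0.258,0.067,0.01],"turn": [0,0,-90]}]' --gripper 0.83

```text
time: 19.15
position: [0.5903, -0.0117, 0.1964]
tool_rot: [-1.482, -2.767, 0.002]
ft_force: [0.4, -0.2, 0.1]
grip_width: 0.832
grip_force: 0.0
```

```bash
python3 -c "
from h import *
go((.659,.058,.13),80)"
```

```text
t 19.15 pos [ 0.5903 -0.0117  0.1964] yaw 33.7 travel [0.0199 0.096  0.0662] turn_z -46.3 tilt 0.14 grip 0.8321466647492207 0.0
```

>>> step_arm --commands '[{"travel": [0.02,0.096,0.04],"turn": [0,0,-42.9]},{"travel": [0.02,0.096,0.04],"turn": [0,0,-42.9]},{"travel": [0.02,0.096,0.04],"turn": [0,0,-42.9]},{"travel": [0.02,0.096,0.04],"turn": [0,0,-42.9]},{"travel": [0.02,0.096,0.04],"turn": [0,0,-42.9]}]'

```text
time: 19.65
position: [0.6589, 0.0561, 0.155]
tool_rot: [-0.366, -3.116, 0.003]
ft_force: [0.1, 0.2, -0.1]
grip_width: 0.831
grip_force: 0.0
```

```bash
python3 -c "
from h import *
go((.66,.060,.08),80)"
```

```text
t 19.65 pos [0.6589 0.0561 0.155 ] yaw 76.6 travel [-0.0005  0.0043  0.075 ] turn_z -3.4 tilt 0.27 grip 0.831173754455212 0.0
```

>>> step_arm --commands '[{"travel": [0,0.003,0.02],"turn": [0,0,-3]},{"travel": [0,0.003,0.05],"turn": [0,0,-3]},{"travel": [0,0.003,0.075],"turn": [0,0,-3]},{"travel": [0,0.003,0.075],"turn": [0,0,-3]},{"travel": [0,0.003,0.075],"turn": [0,0,-3]}]'

```text
time: 20.15
position: [0.6599, 0.0584, 0.0819]
tool_rot: [-0.295, -3.125, 0.001]
ft_force: [-0.1, 0.2, -0.3]
grip_width: 0.833
grip_force: 0.0
```

```bash
python3 -c "
from h import *
go((.66,.060,.031),80)
a=cv2.resize(ctrl.get_image('side')[150:290,280:420,::-1],None,fx=4,fy=4)
cv2.imwrite('pics/c5.png',np.clip(a*1.5,0,255).astype(np.uint8))"
```

```text
t 20.15 pos [0.6599 0.0584 0.0819] yaw 79.2 travel [0.     0.0016 0.0509] turn_z -0.8 tilt 0.15 grip 0.8334640109263708 0.0
```

View pics/c5.png

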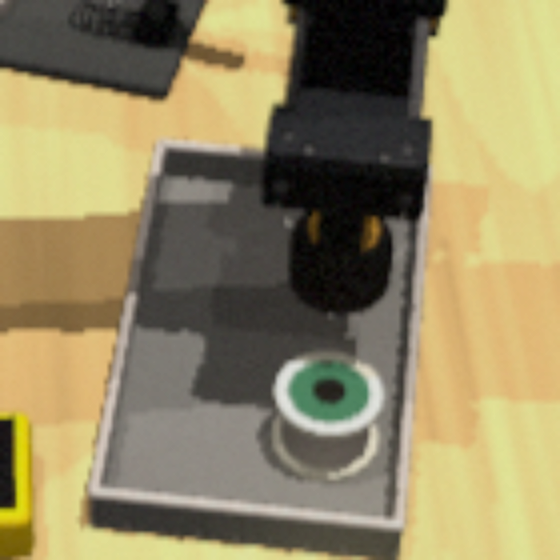

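>>> step_arm --commands '[{"travel": [0,0.001,0.02],"turn": [0,0,0]},{"travel": [0,0.001,0.038],"turn": [0,0,0]},{"travel": [0,0.001,0.048],"turn": [0,0,0]},{"travel": [0,0.001,0.05],"turn": [0,0,0]},{"travel": [0,0.001,0.05],"turn": [0,0,0]}]'

```text
time: 20.7
position: [0.6615, 0.0596, 0.0338]
tool_rot: [0.295, 3.127, 0.0]
ft_force: [-0.1, 0.4, 0.3]
grip_width: 0.833
grip_force: 0.0
```

>>> step_arm --commands '[{"travel": [0,0,0],"turn": [0,0,0]},{"travel": [0,0,0],"turn": [0,0,0]}]'

```text
time: 20.9
position: [0.6617, 0.0597, 0.0341]
tool_rot: [0.295, 3.126, 0.001]
ft_force: [0.5, -0.7, 0.1]
grip_width: 0.827
grip_force: 0.0
```

>>> step_arm --commands '[{"travel": [0,0,0.004],"turn": [0,0,0]},{"travel": [0,0,0.004],"turn": [0,0,0]},{"travel": [0,0,0.004],"turn": [0,0,0]}]'

```text
time: 21.2
position: [0.6608, 0.0597, 0.0288]
tool_rot: [-0.295, -3.127, -0.0]
ft_force: [0.7, -0.2, -0.3]
grip_width: 0.828
grip_force: 0.0
```

>>> step_arm --commands '[{"travel": [0,0,0],"turn": [0,0,0]},{"travel": [0,0,0],"turn": [0,0,0]},{"travel": [0,0,0],"turn": [0,0,0]},{"travel": [0,0,0],"turn": [0,0,0]},{"travel": [0,0,0],"turn": [0,0,0]}]' --gripper 0.5 --force 20

```text
time: 21.7
position: [0.6609, 0.0597, 0.029]
tool_rot: [0.295, 3.128, 0.0]
ft_force: [-0.4, -0.2, 1.2]
grip_width: 0.613
grip_force: 20.0
```

```bash
python3 -c "
from h import *
go((.454,.303,.12),71)"
```

```text
t 21.7 pos [0.6609 0.0597 0.029 ] yaw 79.2 travel [ 0.2488  0.2003 -0.091 ] turn_z 8.2 tilt 0.01 grip 0.613225199194188 19.99995860096533
```

>>> step_arm --commands '[{"travel": [0,0,-0.02],"turn": [0,0,0]},{"travel": [0,0,-0.06],"turn": [0,0,0]},{"travel": [0.02,0,-0.1],"turn": [0,0,0]},{"travel": [0.06,0.005,-0.12],"turn": [0,0,0]},{"travel": [0.105,0.01,-0.125],"turn": [0,0,0]}]'

```text
time: 22.2
position: [0.5611, 0.0889, 0.157]
tool_rot: [0.298, 3.122, 0.003]
ft_force: [-0.2, 0.3, -0.6]
grip_width: 0.609
grip_force: 20.0
```

>>> step_arm --commands '[{"travel": [0.045,0.004,0],"turn": [0,0,4]},{"travel": [0.085,0.008,0],"turn": [0,0,8]},{"travel": [0.113,0.01,0],"turn": [0,0,8]},{"travel": [0.113,0.01,0],"turn": [0,0,8]},{"travel": [0.113,0.01,0],"turn": [0,0,8]}]'

```text
time: 22.7
position: [0.4505, 0.1203, 0.1543]
tool_rot: [0.511, 3.099, 0.001]
ft_force: [-0.3, 0.6, -1.2]
grip_width: 0.611
grip_force: 20.0
```

```bash
python3 -c "
from h import *
go((.454,.303,.12),71)"
```

```text
t 22.7 pos [0.4505 0.1203 0.1543] yaw 71.3 travel [0.0554 0.1741 0.0344] turn_z 0.3 tilt 0.08 grip 0.6108463949304874 19.9997315989458
```

>>> step_arm --commands '[{"travel": [0.01,0.03,0],"turn": [0,0,0]},{"travel": [0.025,0.075,0],"turn": [0,0,0]},{"travel": [0.039,0.12,0.01],"turn": [0,0,0]},{"travel": [0.05,0.158,0.03],"turn": [0,0,0]},{"travel": [0.055,0.174,0.04],"turn": [0,0,0]}]'

```text
time: 23.2
position: [0.4543, 0.3065, 0.1122]
tool_rot: [-0.507, -3.1, -0.001]
ft_force: [0.1, -0.5, -0.3]
grip_width: 0.611
grip_force: 20.0
```

>>> step_arm --commands '[{"travel": [0,0,0.02],"turn": [0,0,0]},{"travel": [0,0,0.04],"turn": [0,0,0]},{"travel": [0,0,0.05],"turn": [0,0,0]},{"travel": [0,0,0.05],"turn": [0,0,0]},{"travel": [0,0,0.05],"turn": [0,0,0]}]'

```text
time: 23.7
position: [0.4554, 0.3022, 0.0644]
tool_rot: [0.515, 3.098, 0.0]
ft_force: [0.3, -0.5, -0.4]
grip_width: 0.612
grip_force: 20.0
```

```bash
python3 -c "
from h import *
go((.454,.303,.037),71)
a=cv2.resize(ctrl.get_image('side')[80:200,210:370,::-1],None,fx=4,fy=4)
cv2.imwrite('pics/c6.png',np.clip(a*1.5,0,255).astype(np.uint8))"
```

```text
t 23.7 pos [0.4554 0.3022 0.0644] yaw 71.1 travel [0.0016 0.0003 0.0274] turn_z 0.1 tilt 0.04 grip 0.6119720299751232 19.999886072182562
```

View pics/c6.png

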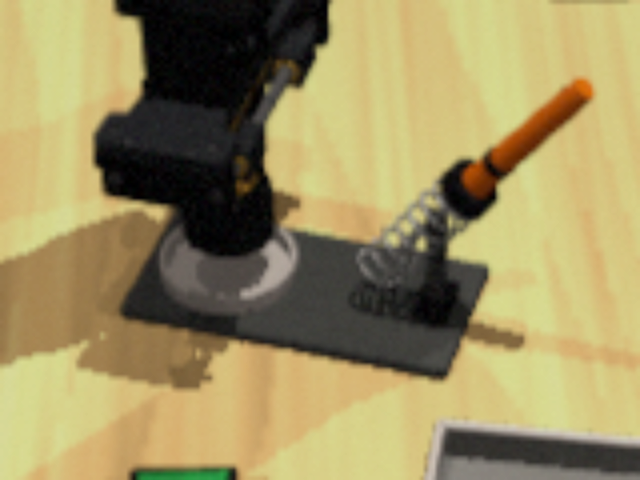

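>>> step_arm --commands '[{"travel": [0.001,0,0.01],"turn": [0,0,0]},{"travel": [0.001,0,0.018],"turn": [0,0,0]},{"travel": [0.001,0,0.022],"turn": [0,0,0]},{"travel": [0.001,0,0.024],"turn": [0,0,0]},{"travel": [0.001,0,0.025],"turn": [0,0,0]}]'

```text
time: 24.25
position: [0.4534, 0.3028, 0.0387]
tool_rot: [-0.513, -3.099, 0.0]
ft_force: [-0.6, 0.1, -1.0]
grip_width: 0.609
grip_force: 20.0
```

>>> step_arm --commands '[{"travel": [0,0,0.001],"turn": [0,0,0]},{"travel": [0,0,0.001],"turn": [0,0,0]}]'

```text
time: 24.45
position: [0.4536, 0.3029, 0.038]
tool_rot: [0.513, 3.099, 0.0]
ft_force: [-0.1, 0.4, -0.7]
grip_width: 0.61
grip_force: 20.0
```

>>> step_arm --commands '[{"travel": [0,0,0.001],"turn": [0,0,0]},{"travel": [0,0,0.001],"turn": [0,0,0]}]'

```text
time: 24.65
position: [0.4536, 0.3029, 0.037]
tool_rot: [0.513, 3.099, 0.0]
ft_force: [-0.5, -0.3, -0.9]
grip_width: 0.611
grip_force: 20.0
```

>>> step_arm --commands '[{"travel": [0,0,0],"turn": [0,0,0]},{"travel": [0,0,0],"turn": [0,0,0]},{"travel": [0,0,0],"turn": [0,0,0]},{"travel": [0,0,0],"turn": [0,0,0]},{"travel": [0,0,-0.002],"turn": [0,0,0]}]' --gripper 0.83

```text
time: 25.15
position: [0.4534, 0.3028, 0.0388]
tool_rot: [-0.513, -3.099, 0.0]
ft_force: [0.3, -0.5, -0.9]
grip_width: 0.824
grip_force: 0.0
```

>>> step_arm --commands '[{"travel": [0,0,-0.02],"turn": [0,0,0]},{"travel": [0,0,-0.06],"turn": [0,0,0]},{"travel": [0,0,-0.1],"turn": [0,0,0]},{"travel": [0,0,-0.14],"turn": [0,0,0]},{"travel": [0,0,-0.155],"turn": [0,0,0]}]'

```text
time: 25.65
position: [0.4553, 0.3041, 0.1987]
tool_rot: [0.512, 3.095, 0.009]
ft_force: [-0.1, 0.5, -0.2]
grip_width: 0.829
grip_force: 0.0
```

```bash
python3 -c "
from h import *
go((.45,.10,.20),-10)"
```

```text
t 25.65 pos [0.4553 0.3041 0.1987] yaw 71.2 travel [-0.0607 -0.1949 -0.0022] turn_z 81.2 tilt 0.42 grip 0.8289242434115225 0.0
```

>>> step_arm --commands '[{"travel": [-0.061,-0.195,-0.002],"turn": [0,0,42]},{"travel": [-0.061,-0.195,-0.002],"turn": [0,0,42]},{"travel": [-0.061,-0.195,-0.002],"turn": [0,0,42]},{"travel": [-0.061,-0.195,-0.002],"turn": [0,0,42]},{"travel": [-0.061,-0.195,-0.002],"turn": [0,0,42]}]' --gripper 1

```text
time: 26.15
position: [0.4482, 0.0916, 0.1957]
tool_rot: [1.61, 2.697, -0.002]
ft_force: [0.8, 0.2, 0.7]
grip_width: 0.996
grip_force: 0.0
```

```bash
python3 -c "
from h import *
go((.4885,-.2416,.20),-9.7)
im=ctrl.get_image('top'); cv2.imwrite('pics/top7.png',im[:,:,::-1])
c=blob(im,(12,90,45),(30,255,255),(125,258,172,304)); print(circ(c),ray('top',circ(c)[0],.054))"
```

```text
t 26.15 pos [0.4482 0.0916 0.1957] yaw 28.3 travel [-0.3124 -0.1226 -0.0039] turn_z 38.0 tilt 0.09 grip 0.9960215929493229 0.0
((155.24476577797859, 279.62388913993067), 25.98502540588379) [0.45472365 0.27927225]
```

```bash
python3 -c "
import cv2,numpy as np
a=cv2.imread('pics/top7.png')[180:330,100:330]; cv2.imwrite('pics/top7c.png',np.clip(cv2.resize(a,None,fx=3.2,fy=3.2)*1.5,0,255).astype(np.uint8))"
```

```text
(no output)
```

View pics/top7c.png

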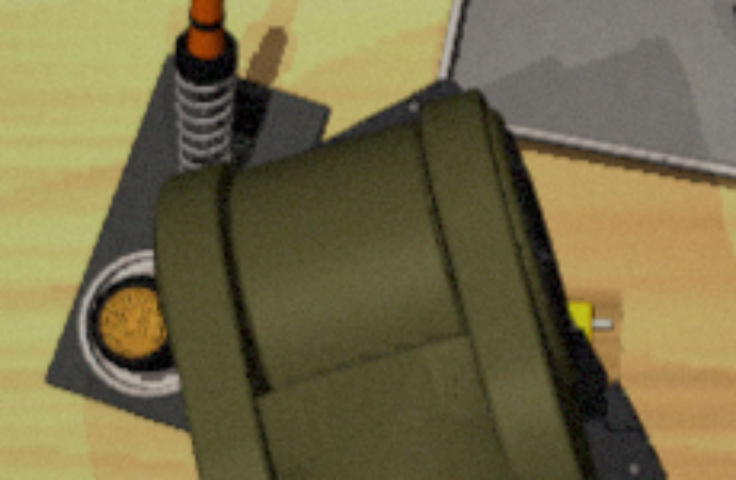

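>>> step_arm --commands '[{"travel": [-0.312,-0.123,-0.004],"turn": [0,0,38]},{"travel": [-0.312,-0.123,-0.004],"turn": [0,0,38]},{"travel": [-0.312,-0.123,-0.004],"turn": [0,0,38]},{"travel": [-0.312,-0.123,-0.004],"turn": [0,0,38]},{"travel": [-0.312,-0.123,-0.004],"turn": [0,0,38]}]'

```text
time: 26.7
position: [0.4822, -0.1498, 0.1988]
tool_rot: [-2.385, -2.045, -0.001]
ft_force: [0.7, 0.8, -1.0]
grip_width: 0.999
grip_force: 0.0
```

```bash
python3 -c "
from h import *
print(ray('top',(141.6,280.3),.053))
go((.4885,-.2416,.195),-9.7)"
```

```text
[0.45361254 0.30303164]
t 26.7 pos [ 0.4822 -0.1498  0.1988] yaw -8.8 travel [-0.0897  0.0202  0.0037] turn_z 0.9 tilt 0.04 grip 0.9988672734246828 0.0
```

>>> step_arm --commands '[{"travel": [-0.045,0.01,0.002],"turn": [0,0,0.3]},{"travel": [-0.08,0.019,0.003],"turn": [0,0,0.3]},{"travel": [-0.082,0.02,0.003],"turn": [0,0,0.3]},{"travel": [-0.082,0.02,0.003],"turn": [0,0,0.3]},{"travel": [-0.082,0.02,0.003],"turn": [0,0,0.3]}]'

```text
time: 27.2
position: [0.4896, -0.2311, 0.1954]
tool_rot: [-2.386, -2.042, -0.0]
ft_force: [-0.2, 0.2, -0.7]
grip_width: 0.999
grip_force: 0.0
```

```bash
python3 -c "
from h import *
go((.4885,-.2416,.098),-9.7)"
```

```text
t 27.2 pos [ 0.4896 -0.2311  0.1954] yaw -8.9 travel [-0.0107  0.0006  0.0973] turn_z 0.8 tilt 0.08 grip 0.9988720295590124 0.0
```

>>> step_arm --commands '[{"travel": [-0.0105,0,0.01],"turn": [0,0,0.7]},{"travel": [-0.0105,0,0.045],"turn": [0,0,0.7]},{"travel": [-0.0105,0,0.08],"turn": [0,0,0.7]},{"travel": [-0.0105,0,0.094],"turn": [0,0,0.7]},{"travel": [-0.0105,0,0.095],"turn": [0,0,0.7]}]'

```text
time: 27.7
position: [0.486, -0.2425, 0.0988]
tool_rot: [-2.399, -2.023, 0.004]
ft_force: [-0.6, -1.1, -0.5]
grip_width: 0.999
grip_force: 0.0
```

>>> step_arm --commands '[{"travel": [0,0,0],"turn": [0,0,0]},{"travel": [0,0,0],"turn": [0,0,0]},{"travel": [0,0,0],"turn": [0,0,0]}]'

```text
time: 28.0
position: [0.4886, -0.244, 0.1024]
tool_rot: [2.401, 2.023, 0.003]
ft_force: [0.3, -0.6, -0.0]
grip_width: 0.999
grip_force: 0.0
```

```bash
python3 -c "
from h import *
go((.4885,-.2416,.0976),-9.7)"
```

```text
t 28.0 pos [ 0.4886 -0.244   0.1024] yaw -9.8 travel [ 0.0023 -0.0005  0.0048] turn_z -0.1 tilt 0.16 grip 0.9987360005724504 0.0
```

>>> step_arm --commands '[{"travel": [0.002,0,0.0035],"turn": [0,0,0]},{"travel": [0.002,0,0.0035],"turn": [0,0,0]},{"travel": [0.002,0,0.0035],"turn": [0,0,0]},{"travel": [0.002,0,0.0035],"turn": [0,0,0]},{"travel": [0.002,0,0.0035],"turn": [0,0,0]}]' --gripper 0.4

```text
time: 28.5
position: [0.488, -0.2417, 0.0975]
tool_rot: [2.403, 2.023, 0.001]
ft_force: [0.8, 0.6, 1.0]
grip_width: 0.629
grip_force: 0.5
```

>>> step_arm --commands '[{"travel": [0,0,0],"turn": [0,0,0]},{"travel": [0,0,0],"turn": [0,0,0]},{"travel": [0,0,0],"turn": [0,0,0]}]'

```text
time: 28.8
position: [0.4882, -0.2417, 0.0976]
tool_rot: [2.402, 2.023, 0.001]
ft_force: [1.8, -1.1, 0.1]
grip_width: 0.568
grip_force: 19.9
```

```bash
python3 -c "
from h import *
go((.6008,.0836,.18),-9.7)"
```

```text
t 28.8 pos [ 0.4882 -0.2417  0.0976] yaw -9.8 travel [ 0.3397  0.0557 -0.0823] turn_z -0.1 tilt 0.05 grip 0.5679683904587919 19.85862579600749
```

>>> step_arm --commands '[{"travel": [0,0,-0.02],"turn": [0,0,0]},{"travel": [0,0,-0.05],"turn": [0,0,0]},{"travel": [0.02,0.003,-0.08],"turn": [0,0,0]},{"travel": [0.06,0.01,-0.082],"turn": [0,0,0]},{"travel": [0.11,0.018,-0.082],"turn": [0,0,0]}]'

```text
time: 29.3
position: [0.524, -0.1382, 0.1805]
tool_rot: [2.407, 2.017, 0.001]
ft_force: [1.0, 0.3, -2.2]
grip_width: 0.571
grip_force: 19.8
```

>>> step_arm --commands '[{"travel": [0.049,0.008,0],"turn": [0,0,0]},{"travel": [0.098,0.016,0],"turn": [0,0,0]},{"travel": [0.145,0.024,0],"turn": [0,0,0]},{"travel": [0.19,0.031,0],"turn": [0,0,0]},{"travel": [0.22,0.036,0],"turn": [0,0,0]}]'

```text
time: 29.8
position: [0.5965, 0.0784, 0.1783]
tool_rot: [-2.397, -2.027, 0.002]
ft_force: [0.5, -0.8, -3.1]
grip_width: 0.57
grip_force: 19.8
```

>>> step_arm --commands '[{"travel": [0.01,0.002,0],"turn": [0,0,0]},{"travel": [0.01,0.002,0.02],"turn": [0,0,0]},{"travel": [0.01,0.002,0.045],"turn": [0,0,0]},{"travel": [0.01,0.002,0.06],"turn": [0,0,0]},{"travel": [0.01,0.002,0.06],"turn": [0,0,0]}]'

```text
time: 30.3
position: [0.5982, 0.082, 0.1165]
tool_rot: [-2.402, -2.021, 0.009]
ft_force: [-1.2, -0.0, -2.8]
grip_width: 0.569
grip_force: 19.8
```

```bash
python3 -c "
from h import *
go((.6008,.0836,.0976),-9.7)"
```

```text
t 30.3 pos [0.5982 0.082  0.1165] yaw -9.9 travel [0.002  0.0024 0.0188] turn_z -0.2 tilt 0.36 grip 0.5692830873664537 19.829395160808023
```

>>> step_arm --commands '[{"travel": [0,0,0.009],"turn": [0,0,0]},{"travel": [0,0,0.016],"turn": [0,0,0]},{"travel": [0,0,0.019],"turn": [0,0,0]},{"travel": [0,0,0.021],"turn": [0,0,0]},{"travel": [0,0,0.021],"turn": [0,0,0]}]'

```text
time: 30.8
position: [0.6007, 0.0833, 0.0985]
tool_rot: [2.403, 2.024, 0.0]
ft_force: [-0.2, -0.2, -1.9]
grip_width: 0.569
grip_force: 19.8
```

>>> step_arm --commands '[{"travel": [0,0,0.0005],"turn": [0,0,0]},{"travel": [0,0,0.001],"turn": [0,0,0]},{"travel": [0,0,0.001],"turn": [0,0,0]}]'

```text
time: 31.1
position: [0.6009, 0.0834, 0.0977]
tool_rot: [2.403, 2.024, 0.001]
ft_force: [0.4, 0.0, -1.8]
grip_width: 0.571
grip_force: 19.8
```

```bash
python3 -c "
from h import *
go((.6008,.0836,.0976),-9.7)"
```

```text
t 31.1 pos [0.6009 0.0834 0.0977] yaw -9.8 travel [ 0.0002 -0.0001  0.0001] turn_z -0.1 tilt 0.04 grip 0.5714392217995895 19.833833884843045
```

>>> step_arm --commands '[{"travel": [0,0,0],"turn": [0,0,0]},{"travel": [0,0,0],"turn": [0,0,0]},{"travel": [0,0,0],"turn": [0,0,0]},{"travel": [0,0,0],"turn": [0,0,0]},{"travel": [0,0,-0.01],"turn": [0,0,0]}]' --gripper 1

```text
time: 31.6
position: [0.5996, 0.0832, 0.1066]
tool_rot: [-2.402, -2.023, 0.004]
ft_force: [-0.4, -0.7, 0.1]
grip_width: 0.935
grip_force: 0.0
```

>>> step_arm --commands '[{"travel": [0,0,-0.03],"turn": [0,0,0]},{"travel": [0,0,-0.07],"turn": [0,0,0]},{"travel": [0,0,-0.085],"turn": [0,0,0]},{"travel": [-0.02,-0.002,-0.085],"turn": [0,0,0]},{"travel": [-0.05,-0.005,-0.085],"turn": [0,0,0]}]'

```text
time: 32.1
position: [0.5867, 0.0355, 0.1919]
tool_rot: [-2.399, -2.028, 0.0]
ft_force: [-0.4, -0.4, -0.4]
grip_width: 0.998
grip_force: 0.0
```

>>> step_arm --commands '[{"travel": [-0.049,-0.005,0],"turn": [0,0,0]},{"travel": [-0.098,-0.01,0],"turn": [0,0,0]},{"travel": [-0.147,-0.015,0],"turn": [0,0,0]},{"travel": [-0.196,-0.02,0],"turn": [0,0,0]},{"travel": [-0.245,-0.025,0],"turn": [0,0,0]}]'

```text
time: 32.6
position: [0.5181, -0.205, 0.191]
tool_rot: [-2.403, -2.021, 0.002]
ft_force: [1.0, -0.0, -0.4]
grip_width: 1.002
grip_force: 0.0
```

>>> step_arm --commands '[{"travel": [-0.045,-0.004,0],"turn": [0,0,0]},{"travel": [-0.085,-0.008,0],"turn": [0,0,0]},{"travel": [-0.107,-0.01,0],"turn": [0,0,0]},{"travel": [-0.107,-0.01,0],"turn": [0,0,0]},{"travel": [-0.107,-0.01,0],"turn": [0,0,0]}]'

```text
time: 33.1
position: [0.4912, -0.3063, 0.1911]
tool_rot: [-2.403, -2.02, 0.001]
ft_force: [-0.9, 0.1, -0.3]
grip_width: 0.997
grip_force: 0.0
```

```bash
python3 -c "
from h import *
go((.4936,-.306,.0986),-9.7)"
```

```text
t 33.1 pos [ 0.4912 -0.3063  0.1911] yaw -9.9 travel [0.0007 0.0025 0.0925] turn_z -0.2 tilt 0.14 grip 0.9966716142475646 0.0
```

>>> step_arm --commands '[{"travel": [0,0.001,0.02],"turn": [0,0,0]},{"travel": [0,0.001,0.05],"turn": [0,0,0]},{"travel": [0,0.001,0.08],"turn": [0,0,0]},{"travel": [0,0.001,0.09],"turn": [0,0,0]},{"travel": [0,0.001,0.09],"turn": [0,0,0]}]'

```text
time: 33.6
position: [0.493, -0.3043, 0.1007]
tool_rot: [-2.398, -2.024, 0.002]
ft_force: [1.2, -0.0, 0.2]
grip_width: 0.998
grip_force: 0.0
```

>>> step_arm --commands '[{"travel": [0,0,0],"turn": [0,0,0]},{"travel": [0,0,0],"turn": [0,0,0]},{"travel": [0,0,0],"turn": [0,0,0]}]'

```text
time: 33.9
position: [0.4947, -0.3066, 0.1038]
tool_rot: [2.401, 2.023, 0.002]
ft_force: [-0.3, -0.8, 0.1]
grip_width: 0.999
grip_force: 0.0
```

```bash
python3 -c "
from h import *
go((.4936,-.306,.0986),-9.7)"
```

```text
t 33.9 pos [ 0.4947 -0.3066  0.1038] yaw -9.8 travel [ 0.0004 -0.0012  0.0052] turn_z -0.1 tilt 0.14 grip 0.9985657025341237 0.0
```

>>> step_arm --commands '[{"travel": [0,0,0.004],"turn": [0,0,0]},{"travel": [0,0,0.004],"turn": [0,0,0]},{"travel": [0,0,0.004],"turn": [0,0,0]},{"travel": [0,0,0.004],"turn": [0,0,0]},{"travel": [0,0,0.004],"turn": [0,0,0]}]' --gripper 0.4

```text
time: 34.4
position: [0.4939, -0.3062, 0.0984]
tool_rot: [-2.403, -2.024, -0.0]
ft_force: [-0.2, 0.1, 0.1]
grip_width: 0.633
grip_force: 0.0
```

>>> step_arm --commands '[{"travel": [0,0,0],"turn": [0,0,0]},{"travel": [0,0,0],"turn": [0,0,0]},{"travel": [0,0,0],"turn": [0,0,0]}]'

```text
time: 34.7
position: [0.4939, -0.3062, 0.0984]
tool_rot: [2.403, 2.024, 0.0]
ft_force: [-0.5, 0.2, -0.6]
grip_width: 0.565
grip_force: 20.0
```

```bash
python3 -c "
from h import *
go((.5873,.0186,.18),-9.7)"
```

```text
t 34.7 pos [ 0.4939 -0.3062  0.0984] yaw -9.8 travel [ 0.336   0.0368 -0.0816] turn_z -0.1 tilt 0.01 grip 0.5645599054752934 19.999962393776514
```

>>> step_arm --commands '[{"travel": [0,0,-0.02],"turn": [0,0,0]},{"travel": [0,0,-0.05],"turn": [0,0,0]},{"travel": [0.02,0.002,-0.08],"turn": [0,0,0]},{"travel": [0.06,0.006,-0.082],"turn": [0,0,0]},{"travel": [0.11,0.012,-0.082],"turn": [0,0,0]}]'

```text
time: 35.2
position: [0.5242, -0.2018, 0.1818]
tool_rot: [2.406, 2.016, 0.002]
ft_force: [0.6, 0.3, -2.3]
grip_width: 0.567
grip_force: 20.0
```

>>> step_arm --commands '[{"travel": [0.049,0.005,0],"turn": [0,0,0]},{"travel": [0.098,0.01,0],"turn": [0,0,0]},{"travel": [0.145,0.016,0],"turn": [0,0,0]},{"travel": [0.188,0.021,0],"turn": [0,0,0]},{"travel": [0.216,0.024,0],"turn": [0,0,0]}]'

```text
time: 35.7
position: [0.5849, 0.0133, 0.1799]
tool_rot: [-2.397, -2.028, -0.001]
ft_force: [0.1, -0.6, -1.2]
grip_width: 0.569
grip_force: 20.0
```

>>> step_arm --commands '[{"travel": [0.01,0.001,0],"turn": [0,0,0]},{"travel": [0.01,0.001,0.02],"turn": [0,0,0]},{"travel": [0.01,0.001,0.045],"turn": [0,0,0]},{"travel": [0.01,0.001,0.06],"turn": [0,0,0]},{"travel": [0.01,0.001,0.06],"turn": [0,0,0]}]'

```text
time: 36.2
position: [0.5852, 0.017, 0.1179]
tool_rot: [-2.403, -2.02, 0.008]
ft_force: [-0.7, -0.4, -1.1]
grip_width: 0.564
grip_force: 20.0
```

>>> step_arm --commands '[{"travel": [0,0,0.009],"turn": [0,0,0]},{"travel": [0,0,0.016],"turn": [0,0,0]},{"travel": [0,0,0.019],"turn": [0,0,0]},{"travel": [0,0,0.021],"turn": [0,0,0]},{"travel": [0,0,0.021],"turn": [0,0,0]}]'

```text
time: 36.7
position: [0.5874, 0.0183, 0.0995]
tool_rot: [2.403, 2.024, 0.0]
ft_force: [0.4, -0.4, -1.7]
grip_width: 0.566
grip_force: 20.0
```

```bash
python3 -c "
from h import *
go((.5873,.0186,.0984),-9.7)"
```

```text
t 36.7 pos [0.5874 0.0183 0.0995] yaw -9.8 travel [ 0.0003 -0.0002  0.0011] turn_z -0.1 tilt 0.01 grip 0.5660065819594737 19.999941669520922
```

>>> step_arm --commands '[{"travel": [0,0,0.0005],"turn": [0,0,0]},{"travel": [0,0,0.001],"turn": [0,0,0]},{"travel": [0,0,0.001],"turn": [0,0,0]}]'

```text
time: 37.0
position: [0.5875, 0.0183, 0.0986]
tool_rot: [2.403, 2.024, 0.001]
ft_force: [-1.1, 0.1, -1.6]
grip_width: 0.565
grip_force: 20.0
```

>>> step_arm --commands '[{"travel": [0,0,0],"turn": [0,0,0]},{"travel": [0,0,0],"turn": [0,0,0]},{"travel": [0,0,0],"turn": [0,0,0]},{"travel": [0,0,0],"turn": [0,0,0]},{"travel": [0,0,-0.01],"turn": [0,0,0]}]' --gripper 1

```text
time: 37.5
position: [0.5863, 0.0183, 0.1076]
tool_rot: [-2.402, -2.023, 0.004]
ft_force: [0.4, 0.5, -0.0]
grip_width: 0.933
grip_force: 0.0
```

>>> step_arm --commands '[{"travel": [0,0,-0.03],"turn": [0,0,0]},{"travel": [0,0,-0.07],"turn": [0,0,0]},{"travel": [0,0,-0.085],"turn": [0,0,0]},{"travel": [-0.02,-0.001,-0.085],"turn": [0,0,0]},{"travel": [-0.05,-0.003,-0.085],"turn": [0,0,0]}]'

```text
time: 38.0
position: [0.5766, -0.0286, 0.1945]
tool_rot: [2.398, 2.029, 0.003]
ft_force: [0.5, -0.2, -0.8]
grip_width: 1.0
grip_force: 0.0
```

>>> step_arm --commands '[{"travel": [-0.049,-0.003,0],"turn": [0,0,0]},{"travel": [-0.098,-0.006,0],"turn": [0,0,0]},{"travel": [-0.147,-0.009,0],"turn": [0,0,0]},{"travel": [-0.196,-0.012,0],"turn": [0,0,0]},{"travel": [-0.245,-0.014,0],"turn": [0,0,0]}]'

```text
time: 38.5
position: [0.5197, -0.2712, 0.1939]
tool_rot: [2.402, 2.024, 0.002]
ft_force: [0.8, -0.1, 0.5]
grip_width: 1.002
grip_force: 0.0
```

>>> step_arm --commands '[{"travel": [-0.045,-0.003,0],"turn": [0,0,0]},{"travel": [-0.085,-0.005,0],"turn": [0,0,0]},{"travel": [-0.102,-0.006,0],"turn": [0,0,0]},{"travel": [-0.102,-0.006,0],"turn": [0,0,0]},{"travel": [-0.102,-0.006,0],"turn": [0,0,0]}]'

```text
time: 39.0
position: [0.4974, -0.3683, 0.1933]
tool_rot: [-2.402, -2.023, -0.001]
ft_force: [0.5, 0.1, 0.8]
grip_width: 1.002
grip_force: 0.0
```

```bash
python3 -c "
from h import *
go((.4978,-.3696,.0984),-9.7)"
```

```text
t 39.0 pos [ 0.4974 -0.3683  0.1933] yaw -9.8 travel [-0.0013  0.0007  0.0949] turn_z -0.1 tilt 0.06 grip 1.0024311753271544 0.0
```

>>> step_arm --commands '[{"travel": [0,0,0.02],"turn": [0,0,0]},{"travel": [0,0,0.05],"turn": [0,0,0]},{"travel": [0,0,0.08],"turn": [0,0,0]},{"travel": [0,0,0.093],"turn": [0,0,0]},{"travel": [0,0,0.093],"turn": [0,0,0]}]'

```text
time: 39.5
position: [0.4971, -0.3663, 0.0986]
tool_rot: [-2.397, -2.024, 0.001]
ft_force: [0.2, 0.2, 0.3]
grip_width: 0.998
grip_force: 0.0
```

>>> step_arm --commands '[{"travel": [0,0,0],"turn": [0,0,0]},{"travel": [0,0,0],"turn": [0,0,0]},{"travel": [0,0,0],"turn": [0,0,0]}]'

```text
time: 39.8
position: [0.498, -0.3695, 0.1019]
tool_rot: [2.401, 2.022, 0.002]
ft_force: [0.7, -0.0, -0.7]
grip_width: 1.002
grip_force: 0.0
```

```bash
python3 -c "
from h import *
go((.4978,-.3696,.0984),-9.7)"
```

```text
t 39.8 pos [ 0.498  -0.3695  0.1019] yaw -9.8 travel [-0.0001 -0.0002  0.0035] turn_z -0.1 tilt 0.15 grip 1.0024303179263723 0.0
```

>>> step_arm --commands '[{"travel": [0,0,0.0025],"turn": [0,0,0]},{"travel": [0,0,0.0025],"turn": [0,0,0]},{"travel": [0,0,0.0025],"turn": [0,0,0]},{"travel": [0,0,0.0025],"turn": [0,0,0]},{"travel": [0,0,0.0025],"turn": [0,0,0]}]' --gripper 0.4

```text
time: 40.3
position: [0.4972, -0.3691, 0.0979]
tool_rot: [2.403, 2.024, 0.0]
ft_force: [-0.1, -1.0, 1.2]
grip_width: 0.628
grip_force: 0.0
```

>>> step_arm --commands '[{"travel": [0,0,0],"turn": [0,0,0]},{"travel": [0,0,0],"turn": [0,0,0]},{"travel": [0,0,0],"turn": [0,0,0]}]'

```text
time: 40.6
position: [0.4974, -0.3691, 0.098]
tool_rot: [2.402, 2.024, 0.0]
ft_force: [0.0, -0.3, -0.7]
grip_width: 0.565
grip_force: 19.9
```

```bash
python3 -c "
from h import *
go((.5764,-.0463,.18),-9.7)"
```

```text
t 40.6 pos [ 0.4974 -0.3691  0.098 ] yaw -9.8 travel [ 0.3315  0.023  -0.082 ] turn_z -0.1 tilt 0.03 grip 0.565005850274165 19.93522052303888
```

>>> step_arm --commands '[{"travel": [0,0,-0.02],"turn": [0,0,0]},{"travel": [0,0,-0.05],"turn": [0,0,0]},{"travel": [0.02,0.001,-0.08],"turn": [0,0,0]},{"travel": [0.06,0.004,-0.082],"turn": [0,0,0]},{"travel": [0.11,0.008,-0.082],"turn": [0,0,0]}]'

```text
time: 41.1
position: [0.5229, -0.2638, 0.1808]
tool_rot: [2.407, 2.016, -0.0]
ft_force: [1.2, -0.4, -3.5]
grip_width: 0.566
grip_force: 19.9
```

>>> step_arm --commands '[{"travel": [0.049,0.003,0],"turn": [0,0,0]},{"travel": [0.098,0.006,0],"turn": [0,0,0]},{"travel": [0.145,0.01,0],"turn": [0,0,0]},{"travel": [0.185,0.013,0],"turn": [0,0,0]},{"travel": [0.211,0.014,0],"turn": [0,0,0]}]'

```text
time: 41.6
position: [0.5733, -0.052, 0.179]
tool_rot: [-2.397, -2.028, 0.0]
ft_force: [0.5, -0.7, -2.3]
grip_width: 0.57
grip_force: 19.9
```

>>> step_arm --commands '[{"travel": [0.01,0.001,0],"turn": [0,0,0]},{"travel": [0.01,0.001,0.02],"turn": [0,0,0]},{"travel": [0.01,0.001,0.045],"turn": [0,0,0]},{"travel": [0.01,0.001,0.06],"turn": [0,0,0]},{"travel": [0.01,0.001,0.06],"turn": [0,0,0]}]'

```text
time: 42.1
position: [0.5737, -0.0482, 0.1173]
tool_rot: [-2.403, -2.02, 0.008]
ft_force: [-0.4, -0.1, -2.7]
grip_width: 0.565
grip_force: 19.9
```

>>> step_arm --commands '[{"travel": [0,0,0.009],"turn": [0,0,0]},{"travel": [0,0,0.016],"turn": [0,0,0]},{"travel": [0,0,0.019],"turn": [0,0,0]},{"travel": [0,0,0.021],"turn": [0,0,0]},{"travel": [0,0,0.021],"turn": [0,0,0]}]'

```text
time: 42.6
position: [0.5761, -0.0469, 0.0989]
tool_rot: [2.403, 2.024, 0.0]
ft_force: [-0.0, -0.7, -4.1]
grip_width: 0.569
grip_force: 19.9
```

```bash
python3 -c "
from h import *
go((.5764,-.0463,.0982),-9.7)"
```

```text
t 42.6 pos [ 0.5761 -0.0469  0.0989] yaw -9.8 travel [0.0006 0.0002 0.0007] turn_z -0.1 tilt 0.01 grip 0.5692741704191777 19.93085702561075
```

Lower the last millimetre, release, lift clear and move aside for a check.

>>> step_arm --commands '[{"travel": [0,0,0.0005],"turn": [0,0,0]},{"travel": [0,0,0.001],"turn": [0,0,0]},{"travel": [0,0,0.001],"turn": [0,0,0]}]'

```text
time: 42.9
position: [0.5762, -0.0469, 0.0981]
tool_rot: [2.403, 2.024, 0.001]
ft_force: [-0.2, -0.1, -4.6]
grip_width: 0.566
grip_force: 19.9
```

>>> step_arm --commands '[{"travel": [0,0,0],"turn": [0,0,0]},{"travel": [0,0,0],"turn": [0,0,0]},{"travel": [0,0,0],"turn": [0,0,0]},{"travel": [0,0,0],"turn": [0,0,0]},{"travel": [0,0,-0.01],"turn": [0,0,0]}]' --gripper 1

```text
time: 43.4
position: [0.5751, -0.0468, 0.1072]
tool_rot: [-2.402, -2.023, 0.003]
ft_force: [-0.3, -0.8, 0.4]
grip_width: 0.928
grip_force: 0.0
```

>>> step_arm --commands '[{"travel": [0,0,-0.03],"turn": [0,0,0]},{"travel": [0,0,-0.07],"turn": [0,0,0]},{"travel": [0,0,-0.095],"turn": [0,0,0]},{"travel": [-0.02,0,-0.1],"turn": [0,0,0]},{"travel": [-0.06,-0.003,-0.1],"turn": [0,0,0]}]'

```text
time: 43.9
position: [0.5651, -0.1023, 0.2103]
tool_rot: [2.394, 2.031, 0.007]
ft_force: [-0.0, -0.7, -1.4]
grip_width: 0.999
grip_force: 0.0
```

>>> step_arm --commands '[{"travel": [-0.049,0,0],"turn": [0,0,0]},{"travel": [-0.098,0,0],"turn": [0,0,0]},{"travel": [-0.147,0,0],"turn": [0,0,0]},{"travel": [-0.19,0,0],"turn": [0,0,0]},{"travel": [-0.21,0,0],"turn": [0,0,0]}]'

```text
time: 44.4
position: [0.5249, -0.318, 0.2092]
tool_rot: [2.407, 2.015, -0.002]
ft_force: [0.4, 0.5, 0.4]
grip_width: 1.001
grip_force: 0.0
```

```bash
python3 - <<'E'
from h import *
im=ctrl.get_image('top'); cv2.imwrite('pics/top9.png',im[:,:,::-1])
def rep(n,lo,hi,box,z):
    c=blob(im,lo,hi,box); p,r=circ(c); print(n,np.round(p,1),round(r,1),np.round(ray('top',p,z),4))
rep('white',(100,150,60),(125,255,255),(325,180,365,225),.146)
rep('red',(0,0,90),(180,90,255),(288,178,324,212),.150)
rep('amber',(0,0,0),(180,255,28),(250,170,284,200),.142)
rep('brass',(12,90,45),(30,255,255),(130,266,154,296),.053)
a=im[120:330,110:400,::-1]; cv2.imwrite('pics/top9c.png',np.clip(cv2.resize(a,None,fx=2.7,fy=2.7)*1.5,0,255).astype(np.uint8))
go((0,0,0),0)
E
```

```text
white [346.8 201.1] 9.9 [ 0.5767 -0.0464]
red [305.7 193.8] 11.0 [0.5876 0.019 ]
amber [265.9 186.6] 11.5 [0.6008 0.0828]
brass [141.6 280.3] 11.2 [0.4536 0.303 ]
t 44.45 pos [ 0.5241 -0.3202  0.2092] yaw -10.3 travel [ 0.2224 -0.573   0.2076] turn_z -10.3 tilt 0.27 grip 1.0010611745274687 0.0
```

View pics/top9c.png

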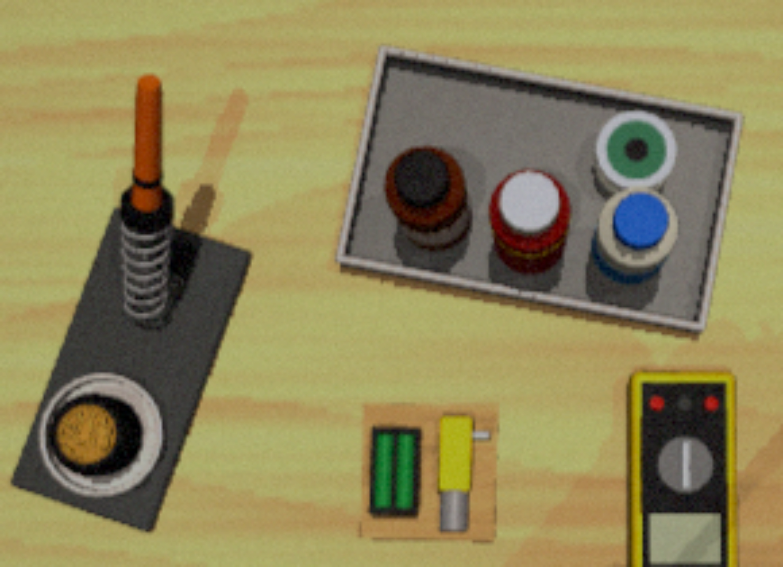

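The bottles and can are back within about 1 mm of their starting pixels, upright. The tip cleaner sits centred in the dish, and the bystanders have not moved.

>>> step_arm --commands '[{"travel": [0,0,0],"turn": [0,0,0]},{"travel": [0,0,0],"turn": [0,0,0]},{"travel": [0,0,0],"turn": [0,0,0]}]'

```text
time: 44.75
position: [0.5282, -0.3104, 0.208]
tool_rot: [-2.399, -2.027, -0.002]
ft_force: [-0.5, 0.0, 0.0]
grip_width: 1.002
grip_force: 0.0
```

```bash
python3 -c "
from bench import ctrl
print(ctrl.close_job())"
```

```text
the job is handed in; nothing more can be done
None
```

The job is handed in at about 45 s: the tip cleaner stands in the dish, both bottles and the can measured within about 1 mm of their starting places in the last top picture, and the bystanders look unmoved; no verdict came back.

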